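Trip the bench safety switch, tighten the terminals, re-arm

ROBOT

A 6-joint arm with a two-finger parallel gripper is mounted at the origin on the work surface. World frame = base frame: x ahead of the robot, y to its left, z up, the work surface at z = 0. Lengths are in m, angles in rad, forces in N, time in s.
With the tool pointing down it reaches from about 0.35 to 0.975 m from the base axis. Payload 4.9 kg.
Tool frame: the origin (TCP) lies midway between the tips of the shut fingers; the grasp point (between the pads) lies 19 mm behind it; z points along the fingers, y is the line along which they close (so a half turn about z gives the same grasp; the last joint's range is limited). The gripper opens to 85 mm and grips with 20 to 120 N. Pads are 22 mm wide; open, the fingers measure 114 mm over their backs; the gripper's body (76 mm by 85 mm) begins 54 mm behind the grasp point. The pads swing forward as they close: fully open they stand 13 mm farther back than shut.
Start: joints at [1.215, 0.053, 1.613, -0, 1.476, -0.119], TCP at [0.147, 0.608, 0.2] pointing down, gripper open.
Joint ranges: [-3.01, 3.01], [-1.01, 2.22], [0.06, 2.58], [-1.02, 4.17], [0.09, 2.62], [-3.14, 3.14]. Speed limits (rad/s): [2.57, 2.57, 3.14, 3.14, 3.14, 3.14].

INTERFACE

Orientations are given as a unit quaternion [w, x, y, z].
In Python, from plant import state, grab_frame, job_done, cut_out, place_of gives the robot as it stands.
- The arm moves only by the tool jog_arm, never from a script. Its argument "motion" is text: rows parted by semicolons, each of 7 numbers parted by spaces: the opening in per cent of the stroke, from 0 (shut) to 100 (fully open), then the shift along the tool's x, y, z as a fraction of full scale, then the turn, a rotation vector about the tool's x, y, z as a fraction of full scale. A call has exactly 5 rows; each row is the pose to reach, as a shift and turn from the pose commanded when the call began, along the tool's axes at that moment; what a row does not reach only later rows make up. Full scale, the value 1, is 50 cm for a shift and 1.5 rad for a turn. A row lasts 1/8 s, in which the tool goes at most 62.5 mm and 10.7 degrees, less where a joint would pass 70% of its speed; a pose out of reach is approached as far as the arm can. A call with a number of a shift or a turn outside -1 to 1 is refused whole. A call with a gripper value outside its range is refused whole. The fingers move at their own pace and stop on an object; the grip force is fixed at half the most. Time passes only in rows, so rows that repeat a pose let the fingers close, or fill a call up. It gives the time, the measured TCP pose, the force, the opening and the grip force at its end, in the units of the state.
- state(): the state, without advancing time (a new reading comes with each control period).
- grab_frame(name): name is "scene" or "top"; returns a dict with "color" (480x640x3 uint8, red, green, blue), "range_z" (480x640 float32, m along the optical axis (not along the pixel's ray), 0 where there is no reading), "intrinsics" (3x3 intrinsics, pixels), "world_from_camera" (4x4, takes a point from camera to world coordinates). Camera axes: x right, y up, looking along -z (the intrinsics and any distortion apply to the point x, -y, -z); pixel columns grow to the right and rows downward; lengths in m; the calibration is good to about 2 mm. A picture is of the moment at which its call begins.
- job_done(): hands the job in; it is judged then, once.
Trained networks look in the newest picture that a camera, given by its name, has taken for a name from the list of things; names that differ only in an ending like _2 or _b are one class to them, and where a whole thing is asked for, a point or a joint stands for the part that bears it (a point fixed in the world has none). Each returns a list of dicts, best first, with "p" (0 to 1); they miss things now and then, are a little off and sometimes report something else, mostly with a low value. They report only what shows in the picture. A call takes as long as a camera call.
- cut_out(camera, thing): "pixels" (480x640 bool, what is visible of it).
- place_of(camera, thing): "at" ([x, y, z] in m, in world coordinates, good to about 4 mm: a listed point, or the origin of a listed thing).
The state is a dict: "time": time; "joint_pos": joint angles; "joint_vel": joint speeds; "joint_efforts": joint torques, N m; "tool_pos": TCP position; "tool_rot": TCP orientation; "contact_force": force on the tool from outside, world axes, zero at the start; "ft_torque": the same for the moment, N m; "gripper_width": opening from 0.0 (shut) to 1.0 (fully open); "grasp_force": force on a finger pad.
Only numpy, scipy, OpenCV 4.12 (cv2) and the standard library are available. Lean on these libraries where they do the work, as an engineer would, in place of code of your own. Each camera call takes 0.05 s, during which the arm holds its last target. There are 200 camera calls.

TASK

Press the test button on the white bench safety switch so that its lever drops and the terminal block is dead; only then tighten all three terminal screws fully home with the flat screwdriver. With the lever still down, stand the driver back in its stand and clear every loose hex nut off the bench into the aluminium tray; lift the lever fully up again last of all, and leave the other things on the bench where they are.

Things in the scene. Friction and masses are not known exactly. Their poses are not given: they have to be found in the camera images.
- rcd: the bench safety switch, fixed to the bench: a white plastic box 70 deep (x) x 76 wide (y) x 90 mm high. Origin at the centre of its underside; its front face looks along its own -x. The lever comes out of a slot in the middle of the front face, the round test button stands on the top near the front. The lever's hinge is a level line along the box's y, at x = -8 mm, z = 70 mm in this frame, inside the box.
- lever (a joint): drop lever, rad: 0 = up (on, 17 degrees above level), 0.6 = dropped (off, 17 degrees below). A toggle spring (under 1 N at the paddle) throws it to the nearer end, change-over at 0.3. Pressing the test button throws it down; it cannot rise while the button is in. Lift it all the way; a pinched paddle slips unless the gripper tilts with the lever; a fingertip from below also lifts it.
- lever_tip (a point): centre of the black paddle at the end of the lever: 20 mm long (along the arm) x 14 wide (along the box's y) x 10 mm thick, 66 mm from the hinge (the arm behind it is 10 mm wide and 6 mm thick). It stands about 36 mm out of the front face, 90 mm above the bench when up and 50 mm when dropped. This frame turns with the lever; at joint value 0 its axes are those of the box.
- button (a joint): travel of the test button, m: 0 = out, 0.006 = fully pressed (straight down). It takes about 4 N to press fully (the lever goes over after about 4 mm), more only against its stop; springs back when let go.
- button_top (a point): centre of the top face of the grey round test button, 18 mm in diameter, standing 10 mm above the box top (100 mm above the bench), 17 mm behind the front face.
- terminal: terminal block fixed to the bench: grey plastic, 46 deep (x) x 128 wide (y) x 46 mm high, origin at the centre of its underside. Three square open wells, 27 mm wide and 16 mm deep from the top, in a row 40 mm apart along y, centre to centre; a slotted screw sits in each.
- screw_left (a joint): turn of the left screw, rad: it grows as the screw is tightened (clockwise from above) and ends at a hard stop at 1.3 = fully home; starts somewhere from 0 to 0.5. Stiff: about 0.06 N m turns it; it does not sink as it turns, and stays where it is left.
- screw_middle (a joint): the same for the middle screw.
- screw_right (a joint): the same for the right screw.
- screw_left_slot (a point): centre of the top of the left slotted screw head (at the +y end of the block): steel, 20 mm across, head top 6 mm below the rim of its well and 40 mm above the bench. The slot runs right across the head along this frame's x, 4 mm wide and 5 mm deep (slot floor at z = -5 mm here); the frame turns with the screw, its z is up.
- screw_middle_slot (a point): centre of the top of the middle slotted screw head (in the middle of the block): steel, 20 mm across, head top 6 mm below the rim of its well and 40 mm above the bench. The slot runs right across the head along this frame's x, 4 mm wide and 5 mm deep (slot floor at z = -5 mm here); the frame turns with the screw, its z is up.
- screw_right_slot (a point): centre of the top of the right slotted screw head (at the -y end of the block): steel, 20 mm across, head top 6 mm below the rim of its well and 40 mm above the bench. The slot runs right across the head along this frame's x, 4 mm wide and 5 mm deep (slot floor at z = -5 mm here); the frame turns with the screw, its z is up.
- driver: the flat screwdriver, 120 g, 120 mm long, standing upright in its stand at the start. Origin at the middle of the blade's tip, z along the driver up towards the handle. The wooden handle is a square bar 24 x 24 mm with sides facing its own x and y, from z = 58 to 120 mm; the steel shaft is 8 mm thick; the blade is 14 mm wide along x and 2.4 mm thick along y, with a rounded tip, over the lowest 14 mm.
- stand: driver stand fixed to the bench: black block 52 x 52 mm (foot 70 x 70 mm), 65 mm high, origin at the centre of its underside, with one upright square hole 20 x 20 mm through its middle. The parked driver hangs in the hole with the handle's lower end resting on the block's top, its tip then 7 mm above the bench.
- tray: fixed shallow aluminium tray, 100 (x) x 110 (y) x 22 mm high, walls and floor 3 mm, open on top; origin at the centre of its underside.
- nut1: a loose plain steel hexagon nut, 22 mm across flats (25.4 mm across corners), 12 mm thick, 28 g, lying flat on the bench in front of the terminal block. Its origin is the centre of its underside; z is up and a pair of opposite flats faces its own +x and -x (other pairs every 60 degrees). There may be two, three or four nuts; absent ones read None.
- nut2: a loose plain steel hexagon nut, 22 mm across flats (25.4 mm across corners), 12 mm thick, 28 g, lying flat on the bench in front of the terminal block. Its origin is the centre of its underside; z is up and a pair of opposite flats faces its own +x and -x (other pairs every 60 degrees). There may be two, three or four nuts; absent ones read None.
- nut3: a loose plain steel hexagon nut, 22 mm across flats (25.4 mm across corners), 12 mm thick, 28 g, lying flat on the bench in front of the terminal block. Its origin is the centre of its underside; z is up and a pair of opposite flats faces its own +x and -x (other pairs every 60 degrees). There may be two, three or four nuts; absent ones read None.
- nut4: a loose plain steel hexagon nut, 22 mm across flats (25.4 mm across corners), 12 mm thick, 28 g, lying flat on the bench in front of the terminal block. Its origin is the centre of its underside; z is up and a pair of opposite flats faces its own +x and -x (other pairs every 60 degrees). There may be two, three or four nuts; absent ones read None.
- tin: bystander: small aluminium flux tin, 32 mm in diameter, 20 mm high, standing among the nuts; origin under its centre. Not to be moved.
- phone: bystander: phone lying flat, 72 x 148 x 9 mm; origin under its centre.
- spool: bystander: solder spool standing on end, 54 mm in diameter, 40 mm high; origin under its centre.
- meter: bystander: hand multimeter lying on its back, 80 (x) x 160 (y) x 36 mm; origin under its centre.
- mug: bystander: white mug, 80 mm across, 90 mm high, handle to its +y; origin under its centre.

How it is judged:
By the outcome, as a careful person would: the job done as asked, in the order asked, and still so for the second after the job is handed in, with the robot touching nothing.
Of nut1, nut2, nut3, nut4 only 2 to 4 are there at a start; the rules pass over those that are not, and their reading is None.
At some moment in a run one of nut1, nut2, nut3, nut4 may be knocked a few centimetres aside while the robot is not near it.
It also fails if it takes over 200 s, if anything falls off the work surface, if the arm or the gripper's body presses on something with over 40 N, if the wrist force passes 120 N, or if a joint passes its speed limit or range.

## Working session

There is one attempt and no reset: what is moved stays moved. The work goes in short steps, Python scripts to look and compute and a tool call to move; the robot and the scene stay as the last step left them, time stands still between calls to the robot, and variables do not carry over. Pictures are saved under pics/ and viewed, at most 14 in all, crops included, and the job is handed in when it is done.

Besides the shell and the picture viewer there is one more tool, called after "Emit:" as name(argument=value, ...), one argument or row to a line, values as JSON. jog_arm: Moves the arm, as the interface text tells. Shift numbers are shares of 50 cm and turn numbers shares of 1.5 rad, none past 1 either way. Its arguments: {"type":"object","properties":{"motion":{"type":"string"}},"required":["motion"]}

```bash
mkdir -p pics; ls
cat > h.py <<'E'
import numpy as np, cv2
from plant import state, grab_frame, job_done, cut_out, place_of
from scipy.spatial.transform import Rotation as R
def save(f,name,crop=None,scale=1):
    im=f["color"][:,:,::-1]
    if crop: r0,r1,c0,c1=crop; im=im[r0:r1,c0:c1]
    cv2.imwrite("pics/"+name,cv2.resize(im,None,fx=scale,fy=scale,interpolation=cv2.INTER_CUBIC))
def cloud(f):
    K=f["intrinsics"];T=f["world_from_camera"];z=f["range_z"]
    v,u=np.mgrid[:480,:640]
    P=np.stack([(u-K[0,2])/K[0,0]*z,-(v-K[1,2])/K[1,1]*z,-z],-1)
    return P@T[:3,:3].T+T[:3,3]
def pix_to_plane(f,u,v,h):
    K=f["intrinsics"];T=f["world_from_camera"]
    d=T[:3,:3]@np.array([(u-K[0,2])/K[0,0],-(v-K[1,2])/K[1,1],-1])
    return T[:3,3]+d*(h-T[2,3])/d[2]
def rot():
    q=state()["tool_rot"]; return R.from_quat([q[1],q[2],q[3],q[0]])
def show():
    s=state(); print("t",round(s["time"],2),"pos",np.round(s["tool_pos"],4),"F",np.round(s["contact_force"],1),"w",round(s["gripper_width"],3),"g",round(s["grasp_force"],1)); print(np.round(rot().as_matrix(),3).tolist(), np.round(s["joint_pos"],2))
E
python3 - <<'E'
from h import *
show()
for c in ("scene","top"):
    f=grab_frame(c); save(f,c+"0.png"); print(c,np.round(f["world_from_camera"],3).tolist(),f["intrinsics"].tolist())
for n in "rcd lever_tip button_top terminal screw_left_slot screw_middle_slot screw_right_slot driver stand tray nut1 tin phone spool meter mug".split():
    for c in ("top","scene"):
        print(n,c,[(round(d["p"],2),np.round(d["at"],3).tolist()) for d in place_of(c,n)[:5]])
show()
E
```

```text
pics
t 0.0 pos [0.1464 0.6069 0.1989] F [-0.4  0.  -0.7] w 1.001 g 0.0
[[-0.972, 0.235, -0.001], [0.235, 0.972, -0.002], [0.0, -0.002, -1.0]] [ 1.22  0.05  1.61  0.    1.48 -0.12]
scene [[0.602, -0.458, 0.654, 1.296], [0.799, 0.338, -0.497, -0.452], [0.007, 0.822, 0.57, 0.685], [0.0, 0.0, 0.0, 1.0]] [[459.18979295606516, 0.0, 321.52888623220673], [0.0, 459.18979295606516, 244.04585006449042], [0.0, 0.0, 1.0]]
top [[0.003, 0.996, -0.084, 0.516], [-1.0, 0.001, -0.021, 0.051], [-0.021, 0.084, 0.996, 1.233], [0.0, 0.0, 0.0, 1.0]] [[465.3083056018405, 0.0, 314.9259388433729], [0.0, 465.3083056018405, 242.56492467090246], [0.0, 0.0, 1.0]]
rcd top [(0.72, [0.575, 0.305, 0.001]), (0.67, [0.512, -0.002, -0.001])]
rcd scene [(0.58, [0.576, 0.311, -0.002])]
lever_tip top [(0.65, [0.507, 0.325, 0.089])]
lever_tip scene [(0.45, [0.512, 0.323, 0.09])]
button_top top [(0.62, [0.559, 0.307, 0.1])]
button_top scene [(0.49, [0.558, 0.312, 0.099])]
terminal top [(0.56, [0.612, -0.081, -0.0]), (0.24, [0.609, 0.113, 0.0])]
terminal scene [(0.88, [0.608, -0.081, 0.0])]
screw_left_slot top [(0.51, [0.612, 
[... 934 characters left out ...]
 -0.083, -0.0])]
tin top [(0.52, [0.469, -0.175, 0.006]), (0.18, [0.558, 0.304, 0.097])]
tin scene [(0.66, [0.468, -0.178, 0.001])]
phone top [(0.69, [0.785, -0.079, 0.0])]
phone scene [(0.84, [0.781, -0.071, 0.006]), (0.37, [0.61, -0.083, -0.001])]
spool top [(0.91, [0.722, 0.241, 0.004])]
spool scene [(0.82, [0.724, 0.241, -0.0])]
meter top [(0.6, [0.763, -0.284, -0.002])]
meter scene [(0.8, [0.758, -0.294, 0.001])]
mug top [(0.69, [0.56, 0.459, 0.001]), (0.49, [0.763, -0.287, 0.001])]
mug scene [(0.89, [0.561, 0.46, 0.001])]
t 1.7 pos [0.1466 0.6076 0.2001] F [-0.4  0.2 -0.1] w 0.998 g 0.0
[[-0.972, 0.235, -0.0], [0.235, 0.972, 0.0], [0.0, 0.0, -1.0]] [ 1.22  0.05  1.61  0.    1.48 -0.12]
```

View pics/top0.png

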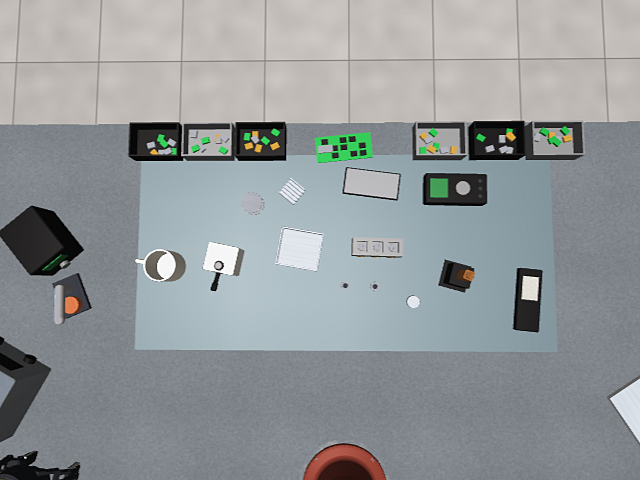

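View pics/scene0.png

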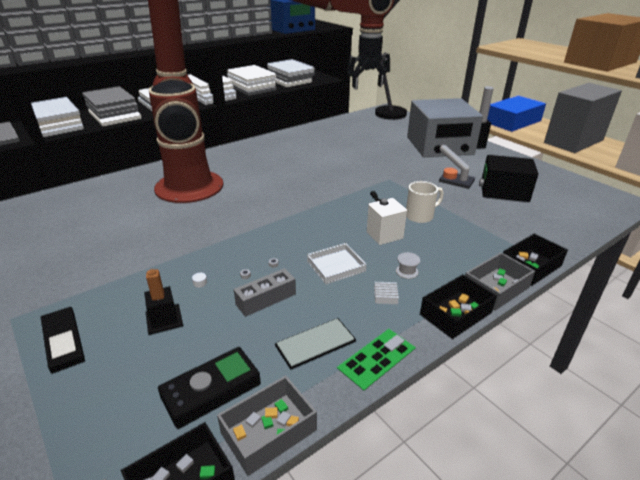

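The top view shows the switch at (220,258) with its lever at (215,285), the block at (377,247) and the tray at (300,250). Two nuts lie at (345,285) and (375,286), the tin is at (413,301), and the stand with the driver is at (460,274). The scene view agrees. Next I measure yaws.

Run:
```python
from h import *
f=grab_frame("top"); P=cloud(f)
g=grab_frame("scene"); Q=cloud(g)
def rect(n,zlo,zhi,xy,r):
  for nm,C in (("top",P),("scene",Q)):
    m=(C[...,2]>zlo)&(C[...,2]<zhi)&(np.hypot(C[...,0]-xy[0],C[...,1]-xy[1])<r)
    p=C[m]
    if len(p)<5: print(n,nm,len(p));continue
    (c,s,a)=cv2.minAreaRect((p[:,:2]*1000).astype(np.float32)); print(n,nm,len(p),"c",np.round(c,1),"s",np.round(s,1),"a",round(a,1),"z",np.round(np.median(p[:,2]),4))
rect("rcd",.085,.094,(.575,.307),.06)
rect("rcdbody",.02,.094,(.575,.307),.06)
rect("lever",.075,.1,(.509,.325),.025)
rect("button",.097,.106,(.559,.309),.02)
rect("term",.043,.05,(.61,-.082),.08)
rect("stand",.058,.07,(.534,-.29),.05)
rect("foot",.004,.07,(.534,-.29),.06)
rect("handle",.08,.12,(.534,-.29),.05)
rect("handletop",.12,.135,(.534,-.29),.05)
rect("tray",.015,.025,(.608,.114),.085)
rect("nutA",.006,.02,(.51,-.004),.03)
rect("nutB",.006,.02,(.506,-.083),.03)
rect("tin",.015,.025,(.469,-.176),.03)
m=(P[...,2]>.007)&(P[...,2]<.018)&(P[...,0]>.38)&(P[...,0]<.56)&(np.abs(P[...,1]+.05)<.25)
n,l,s,c=cv2.connectedComponentsWithStats(m.astype(np.uint8)); print([(s[i].tolist(),np.round(P[l==i].mean(0),3).tolist()) for i in range(1,n) if s[i,4]>8])
a=cv2.resize(f["color"][225:270,340:420],None,fx=10,fy=10,interpolation=cv2.INTER_CUBIC)[:,:,::-1]
b=cv2.resize(g["color"][265:315,225:305],None,fx=10,fy=10,interpolation=cv2.INTER_CUBIC)[:,:,::-1]
cv2.imwrite("pics/t1.png",np.vstack([a,b])[:, :].copy()) ; 
im=np.vstack([a,b]); cv2.imwrite("pics/t1.png",cv2.resize(im,None,fx=.63,fy=.63))
```

```text
rcd top 767 c [562.3 311.6] s [76.8 93. ] a 78.3 z 0.0907
rcd scene 433 c [565.2 308.8] s [77.1 98.3] a 77.0 z 0.0889
rcdbody top 920 c [562.2 311. ] s [77.8 93.1] a 78.4 z 0.0903
rcdbody scene 1254 c [565.7 307.5] s [ 79.3 100.2] a 79.6 z 0.0711
lever top 85 c [513.2 321.6] s [14.  38.9] a 77.0 z 0.0911
lever scene 56 c [515.4 319.7] s [15.4 32.8] a 76.0 z 0.0898
button top 43 c [556.8 312.9] s [17.1 17. ] a 11.4 z 0.1011
button scene 22 c [560.8 308.4] s [14.4 15.3] a 9.9 z 0.0989
term top 525 c [606.5 -82.3] s [128.2  46.2] a 88.4 z 0.0468
term scene 570 c [609.7 -84.3] s [129.5  50.2] a 87.9 z 0.0451
stand top 289 c [ 533.5 -287.8] s [53.6 52.1] a 74.8 z 0.0656
stand scene 377 c [ 537.3 -290.3] s [52.  54.5] a 74.7 z 0.064
foot top 718 c [ 533.7 -290.6] s [112.8 112.3] a 78.0 z 0.0311
foot scene 1141 c [ 537.2 -290.3] s [70.  72.4] a 74.9 z 0.0403
handle top 53 c [ 533.3 -278.1] s [26.6 12.4] a 10.0 z 0.1004
handle scene 232 c [ 544.4 -289.1] s [16.5 30.1] a 11.6 z 0.1007
handletop top 106 c [ 533.8 -287.5] s [24.1 24.9] a 63.0 z 0.1283
handletop scene 115 c [ 538.5 -290.6] s [23.  24.5] a 67.3 z 0.1259
tray top 181 c [603.5 119.1] s [110.3 100.7] a 80.0 z 0.0214
tray scene 334 c [606.8 116. ] s [111.8 103.8] a 79.8 z 0.0192
nutA top 75 c [512.9  -4.6] s [49.8 37.6] a 55.5 z 0.0128
nutA scene 55 c [511.6  -3.7] s [19.6 26.3] a 57.6 z 0.0107
nutB top 70 c [501.1 -77.7] s [40.3 23.5] a 5.1 z 0.0129
nutB scene 63 c [509.5 -81. ] s [22.6 23.3] a 21.1 z 0.0109
tin top 109 c [ 466.2 -174.8] s [30.1 28.2] a 89.3 z 0.0204
tin scene 106 c [ 469.3 -178.2] s [29.4 31.7] a 64.2 z 0.0188
[([440, 270, 7, 9, 25], [0.536, -0.258, 0.01]), ([340, 281, 9, 9, 61], [0.508, -0.0, 0.013]), ([439, 280, 7, 7, 16], [0.515, -0.257, 0.01]), ([370, 282, 9, 9, 63], [0.506, -0.077, 0.013]), ([447, 284, 11, 6, 22], [0.505, -0.28, 0.009])]
```

View pics/t1.png

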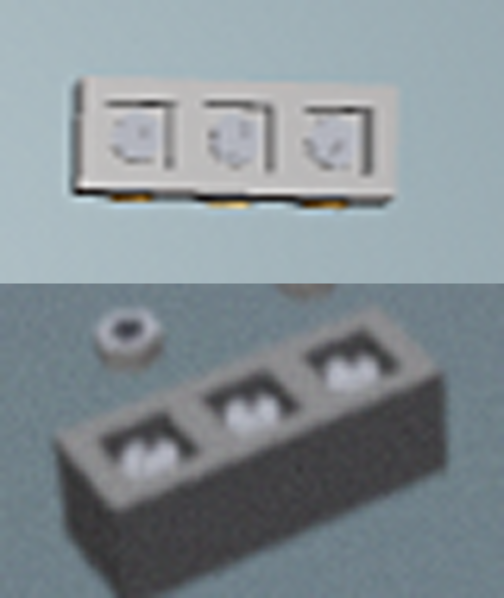

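The crop shows three slotted heads in their wells. In the scene crop each slot runs roughly up-down, at (145,455), (250,408) and (352,368). I'll rectify this to estimate slot angles.

```bash
cat >> h.py <<'E'
def project(f,X):
    T=np.linalg.inv(f["world_from_camera"]);K=f["intrinsics"]; p=X@T[:3,:3].T+T[:3,3]
    return K[0,2]+K[0,0]*p[...,0]/-p[...,2], K[1,2]+K[1,1]*p[...,1]/p[...,2]
def rectify(f,img,c,yaw,half,z,px):
    n=int(2*half/px); a=(np.arange(n)+.5)*px-half
    # rows: +x up ; cols: +y left  (block frame)
    X,Y=np.meshgrid(-a,-a,indexing="ij")
    W=np.stack([c[0]+np.cos(yaw)*X-np.sin(yaw)*Y,c[1]+np.sin(yaw)*X+np.cos(yaw)*Y,np.full_like(X,z)],-1)
    u,v=project(f,W); return cv2.remap(img.astype(np.float32),u.astype(np.float32),v.astype(np.float32),cv2.INTER_CUBIC),X,Y
E
python3 - <<'E'
from h import *
yaw=-.032; rows=[]
for cam,c in (("top",(.6065,-.0823)),("scene",(.6097,-.0843))):
    fs=[grab_frame(cam) for _ in range(4)]; img=np.mean([f["color"] for f in fs],0).mean(-1)
    row=[]
    for name,dy in (("left",.04),("mid",0),("right",-.04)):
        cc=(c[0]-np.sin(yaw)*dy,c[1]+np.cos(yaw)*dy)
        I,X,Y=rectify(fs[0],img,cc,yaw,.015,.040,.0002)
        row.append(np.clip((I-I.min())/(I.max()-I.min())*255,0,255))
        best=[]
        for ox in np.arange(-.003,.0031,.001):
          for oy in np.arange(-.003,.0031,.001):
            x=X-ox;y=Y-oy
            for th in np.arange(-90,90,5):
                t=np.deg2rad(th);a=x*np.cos(t)+y*np.sin(t);b=-x*np.sin(t)+y*np.cos(t)
                ins=(abs(a)<.008)&(abs(b)<.0015);out=(np.hypot(x,y)<.009)&(abs(b)>.003)
                best.append((I[out].mean()-I[ins].mean(),th,round(ox*1e3),round(oy*1e3)))
        best.sort(reverse=True); print(cam,name,[(round(b[0],1),)+b[1:] for b in best[:4]])
    rows.append(np.hstack(row))
cv2.imwrite("pics/slots.png",cv2.resize(np.vstack(rows),None,fx=1.6,fy=1.6))
E
```

```text
top left [(np.float32(11.3), np.int64(75), 3, 1), (np.float32(11.3), np.int64(70), 3, 1), (np.float32(11.0), np.int64(70), 3, 0), (np.float32(11.0), np.int64(75), 3, 0)]
top mid [(np.float32(14.3), np.int64(-75), 3, 2), (np.float32(14.2), np.int64(-75), 3, 3), (np.float32(14.0), np.int64(-70), 3, 3), (np.float32(13.9), np.int64(-80), 3, 2)]
top right [(np.float32(17.0), np.int64(-30), -3, -1), (np.float32(16.6), np.int64(-30), -3, -2), (np.float32(16.6), np.int64(-35), -3, -1), (np.float32(16.6), np.int64(-25), -3, -1)]
scene left [(np.float32(17.1), np.int64(-20), -3, 2), (np.float32(16.7), np.int64(-25), -3, 2), (np.float32(16.2), np.int64(-15), -3, 2), (np.float32(15.5), np.int64(-25), -3, 1)]
scene mid [(np.float32(22.4), np.int64(-20), -3, 1), (np.float32(21.8), np.int64(-25), -3, 1), (np.float32(21.5), np.int64(-15), -3, 1), (np.float32(21.4), np.int64(-15), -3, 2)]
scene right [(np.float32(18.9), np.int64(-30), -3, 1), (np.float32(18.8), np.int64(-35), -3, 1), (np.float32(17.7), np.int64(-25), -3, 1), (np.float32(17.6), np.int64(-40), -3, 1)][ WARN:0@3.809] global loadsave.cpp:1063 imwrite_ Unsupported depth image for selected encoder is fallbacked to CV_8U.
```

View pics/slots.png

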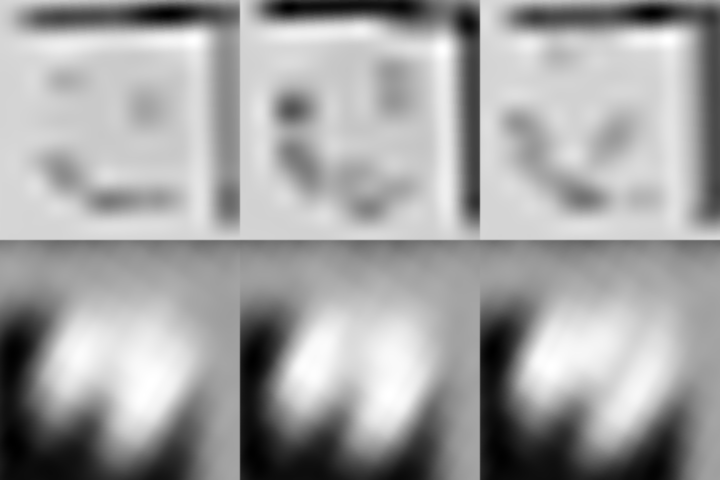

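```bash
cat >> h.py <<'E'
def to(x,y,z,yaw=None,tilt=None):
    """units for jog to world pose; tool pointing down, tool x axis at world yaw (deg)"""
    s=state();Rm=rot()
    d=Rm.inv().apply(np.array([x,y,z])-s["tool_pos"])/.5
    cur=np.rad2deg(np.arctan2(Rm.as_matrix()[1,0],Rm.as_matrix()[0,0]))
    if yaw is None: yaw=cur
    T=R.from_euler("z",yaw,degrees=True)*R.from_euler("x",180,degrees=True)
    if tilt is not None: T=tilt*T
    r=(Rm.inv()*T).as_rotvec()/1.5
    show(); print("yaw",round(cur,1),"SHIFT",np.round(d,3),"TURN",np.round(r,3),"len",round(np.linalg.norm(d)*.5,3))
E
python3 -c "
from h import *
to(.5585,.310,.15,168)"
```

```text
t 2.2 pos [0.1466 0.6075 0.2001] F [-0.1 -0.5 -0. ] w 0.997 g 0.0
[[-0.972, 0.235, -0.0], [0.235, 0.972, -0.0], [0.0, -0.0, -1.0]] [ 1.22  0.05  1.61  0.    1.48 -0.12]
yaw 166.4 SHIFT [-0.94  -0.385  0.1  ] TURN [-0.    -0.    -0.018] len 0.511
```

Emit:
jog_arm(
  motion="0 -0.941 -0.385 0 0 0 0;0 -0.941 -0.385 0 0 0 0;0 -0.941 -0.385 0 0 0 0;0 -0.941 -0.385 0 0 0 0;0 -0.941 -0.385 0 0 0 0",
)

```text
time: 2.82
tool_pos: [0.4015, 0.4234, 0.2004]
tool_rot: [0.0, 0.118, 0.993, 0.0]
contact_force: [0.4, 0.9, -0.9]
gripper_width: 0.002
grasp_force: 0.0
```

```bash
python3 -c "
from h import *
to(.5585,.310,.12,167)"
```

```text
t 2.83 pos [0.4015 0.4234 0.2004] F [ 0.4  0.9 -0.9] w 0.002 g 0.0
[[-0.972, 0.234, 0.001], [0.234, 0.972, 0.001], [-0.0, 0.001, -1.0]] [ 0.68 -0.05  1.71  0.    1.48 -0.65]
yaw 166.4 SHIFT [-0.358 -0.147  0.161] TURN [ 0.     0.    -0.007] len 0.21
```

Emit:
jog_arm(
  motion="0 -0.358 -0.147 0.1 0 0 0;0 -0.358 -0.147 0.1 0 0 0;0 -0.358 -0.147 0.1 0 0 0;0 -0.358 -0.147 0.16 0 0 0;0 -0.358 -0.147 0.16 0 0 0",
)

```text
time: 3.45
tool_pos: [0.5553, 0.3094, 0.1165]
tool_rot: [-0.003, 0.119, 0.993, -0.002]
contact_force: [-0.9, 0.8, 0.2]
gripper_width: 0.001
grasp_force: 0.0
```

```bash
python3 -c "
from h import *
to(.5585,.310,.094,166.4)"
```

```text
t 3.45 pos [0.5553 0.3094 0.1165] F [-0.9  0.8  0.2] w 0.001 g 0.0
[[-0.972, 0.237, -0.006], [0.237, 0.972, -0.002], [0.006, -0.004, -1.0]] [ 0.39  0.15  1.66  0.    1.35 -0.94]
yaw 166.3 SHIFT [-0.006  0.003  0.045] TURN [-0.003 -0.004 -0.001] len 0.023
```

Emit:
jog_arm(
  motion="0 0 0 0.036 0 0 0;0 0 0 0.044 0 0 0;0 0 0 0.05 0 0 0;0 0 0 0.055 0 0 0;0 0 0 0.055 0 0 0",
)

```text
time: 4.08
tool_pos: [0.5568, 0.3114, 0.0928]
tool_rot: [0.0, 0.118, 0.993, 0.0]
contact_force: [-0.0, -0.1, 0.5]
gripper_width: 0.0
grasp_force: 0.0
```

```bash
python3 -c "
from h import *
to(.5585,.310,.094,166.4)
for c in ('top','scene'): print([(round(d['p'],2),np.round(d['at'],3)) for d in place_of(c,'lever_tip')])
"
```

```text
t 4.08 pos [0.5568 0.3114 0.0928] F [-0.  -0.1  0.5] w 0.0 g 0.0
[[-0.972, 0.234, 0.0], [0.234, 0.972, 0.0], [-0.0, 0.0, -1.0]] [ 0.39  0.17  1.67 -0.    1.3  -0.94]
yaw 166.5 SHIFT [-0.004 -0.002 -0.002] TURN [0.    0.    0.001] len 0.003
[(0.66, array([0.505, 0.324, 0.088]))]
[(0.44, array([0.575, 0.309, 0.002])), (0.37, array([0.508, 0.322, 0.091]))]
```

Run:
```python
from h import *
f=grab_frame("scene"); save(f,"b1.png",(120,270,310,480),4)
f=grab_frame("top"); P=cloud(f)
show()
```

```text
t 4.28 pos [0.5569 0.3113 0.0929] F [0.3 0.6 0.2] w 0.003 g 0.0
[[-0.972, 0.235, 0.0], [0.235, 0.972, 0.0], [-0.0, 0.0, -1.0]] [ 0.39  0.17  1.67  0.    1.3  -0.94]
```

View pics/b1.png

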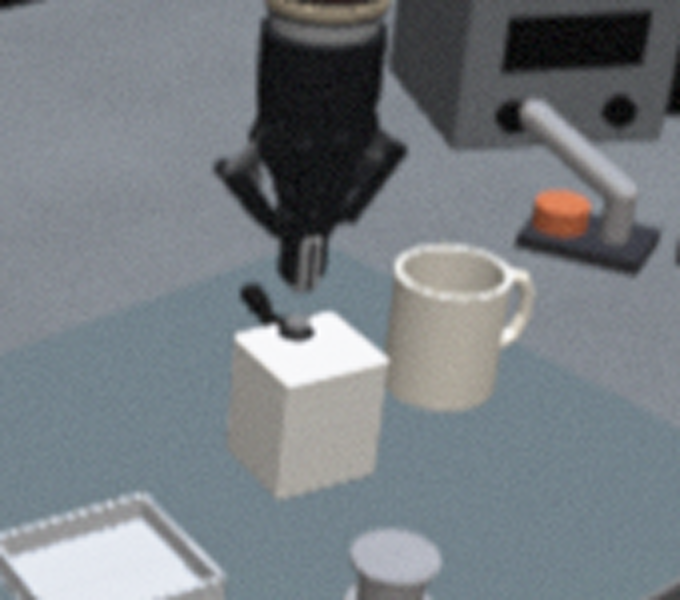

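The fingertips (crop 300,285) stand clear above the button (295,325), so the reported TCP and the picture disagree. I'll check with depth.

Run:
```python
from h import *
g=grab_frame("scene"); Q=cloud(g)
for r in range(180,204,2):
    row=[]
    for c in range(378,394,3): row.append(tuple(np.round(Q[r,c]*1000).astype(int).tolist()))
    print(r,row)
```

```text
180 [(323, 519, -1), (555, 298, 159), (567, 297, 165), (567, 307, 161), (572, 313, 161), (351, 561, -3)]
182 [(335, 508, 0), (553, 301, 152), (563, 301, 156), (569, 306, 157), (570, 316, 154), (366, 545, 1)]
184 [(345, 499, -1), (556, 299, 148), (561, 304, 149), (568, 307, 151), (568, 318, 147), (371, 541, -3)]
186 [(354, 490, -1), (560, 295, 145), (563, 303, 144), (571, 305, 147), (566, 322, 139), (385, 527, 0)]
188 [(368, 477, 1), (557, 299, 137), (562, 304, 138), (569, 308, 140), (569, 319, 136), (396, 517, 1)]
190 [(376, 470, 0), (559, 298, 133), (565, 303, 133), (566, 312, 131), (399, 500, 0), (405, 508, 0)]
192 [(385, 462, -1), (392, 468, 0), (564, 304, 127), (569, 309, 128), (408, 491, 0), (416, 497, 1)]
194 [(396, 451, 1), (401, 460, 0), (405, 469, -1), (412, 475, 0), (419, 481, 1), (422, 491, -1)]
196 [(403, 445, -2), (408, 453, -2), (414, 460, -2), (422, 465, 0), (424, 476, -2), (436, 477, 3)]
198 [(527, 321, 87), (419, 443, -1), (427, 448, 1), (431, 456, 0), (437, 463, 1), (441, 473, -1)]
200 [(541, 308, 92), (555, 305, 99), (555, 315, 96), (552, 330, 90), (556, 337, 89), (563, 342, 91)]
202 [(542, 308, 86), (557, 304, 94), (565, 306, 97), (565, 317, 94), (563, 330, 89), (567, 337, 88)]
```

Emit:
jog_arm(
  motion="0 0 0 0.006 0 0 0;0 0 0 0.012 0 0 0;0 0 0 0.016 0 0 0;0 0 0 0.016 0 0 0;0 0 0 0.016 0 0 0",
)

```text
time: 4.95
tool_pos: [0.5568, 0.3112, 0.0846]
tool_rot: [0.0, 0.118, 0.993, 0.0]
contact_force: [-0.3, -0.4, -0.1]
gripper_width: 0.001
grasp_force: 0.0
```

```bash
cat > tip.py <<'E'
from h import *
def tip():
    g=grab_frame("scene"); Q=cloud(g); p=state()["tool_pos"]
    m=(np.hypot(Q[...,0]-p[0],Q[...,1]-p[1])<.03)&(Q[...,2]>.104)&(Q[...,2]<p[2]+.1)
    q=Q[m]; print("tip z",np.round(np.sort(q[:,2])[:6],3),q[q[:,2]<q[:,2].min()+.02].mean(0)); show()
tip()
E
python3 tip.py
```

```text
tip z [0.115 0.117 0.117 0.118 0.119 0.119] [0.56411546 0.30570031 0.12646231]
t 5.0 pos [0.5569 0.3113 0.0847] F [ 0.2 -0.1  0.1] w 0.0 g 0.0
[[-0.972, 0.235, 0.0], [0.235, 0.972, 0.0], [-0.0, 0.0, -1.0]] [ 0.39  0.18  1.68 -0.    1.29 -0.94]
```

The true fingertip sits about 31 mm above the reported TCP. I'll descend by contact to calibrate this.

Emit:
jog_arm(
  motion="0 0 0 0.012 0 0 0;0 0 0 0.02 0 0 0;0 0 0 0.024 0 0 0;0 0 0 0.028 0 0 0;0 0 0 0.028 0 0 0",
)

```text
time: 5.62
tool_pos: [0.5567, 0.3112, 0.0704]
tool_rot: [-0.0, 0.118, 0.993, -0.0]
contact_force: [0.0, -0.5, -0.5]
gripper_width: 0.005
grasp_force: 0.0
```

Emit:
jog_arm(
  motion="0 0 0 0.002 0 0 0;0 0 0 0.004 0 0 0;0 0 0 0.005 0 0 0;0 0 0 0.006 0 0 0;0 0 0 0.006 0 0 0",
)

```text
time: 6.25
tool_pos: [0.5569, 0.3113, 0.0682]
tool_rot: [0.0, 0.118, 0.993, 0.0]
contact_force: [-1.9, -1.4, 5.2]
gripper_width: -0.003
grasp_force: 2.2
```

```bash
python3 -c "
from h import *
for c in ('top','scene'): print([(round(d['p'],2),np.round(d['at'],3)) for d in place_of(c,'lever_tip')])
show()
"; python3 tip.py
```

```text
[]
[(0.52, array([0.508, 0.322, 0.09 ]))]
t 6.35 pos [0.5569 0.3113 0.0682] F [-2.3  0.1  4.6] w -0.003 g 2.5
[[-0.972, 0.234, 0.0], [0.234, 0.972, 0.0], [-0.0, 0.0, -1.0]] [ 0.39  0.19  1.69 -0.    1.26 -0.94]
tip z [0.104 0.105 0.105 0.105 0.106 0.106] [0.56455443 0.30619598 0.11479752]
t 6.4 pos [0.5569 0.3113 0.0682] F [-2.2 -0.9  4.4] w 0.001 g 2.6
[[-0.972, 0.235, 0.0], [0.235, 0.972, 0.0], [-0.0, 0.0, -1.0]] [ 0.39  0.19  1.69  0.    1.26 -0.94]
```

Emit:
jog_arm(
  motion="0 0 0 0.003 0 0 0;0 0 0 0.005 0 0 0;0 0 0 0.007 0 0 0;0 0 0 0.008 0 0 0;0 0 0 0.008 0 0 0",
)

```text
time: 7.02
tool_pos: [0.557, 0.3113, 0.0643]
tool_rot: [0.0, 0.118, 0.993, 0.0]
contact_force: [-1.7, -0.8, 4.6]
gripper_width: -0.001
grasp_force: 2.6
```

```bash
python3 -c "
from h import *
for c in ('top','scene'): print([(round(d['p'],2),np.round(d['at'],3)) for d in place_of(c,'lever_tip')])
g=grab_frame('scene'); save(g,'b2.png',(130,250,330,450),5); show()
"
```

```text
[]
[(0.59, array([0.51 , 0.321, 0.09 ]))]
t 7.17 pos [0.5571 0.3114 0.0642] F [-1.7 -0.4  4.6] w -0.002 g 2.6
[[-0.972, 0.235, 0.001], [0.235, 0.972, 0.0], [-0.001, 0.0, -1.0]] [ 0.39  0.2   1.69  0.    1.25 -0.94]
```

View pics/b2.png

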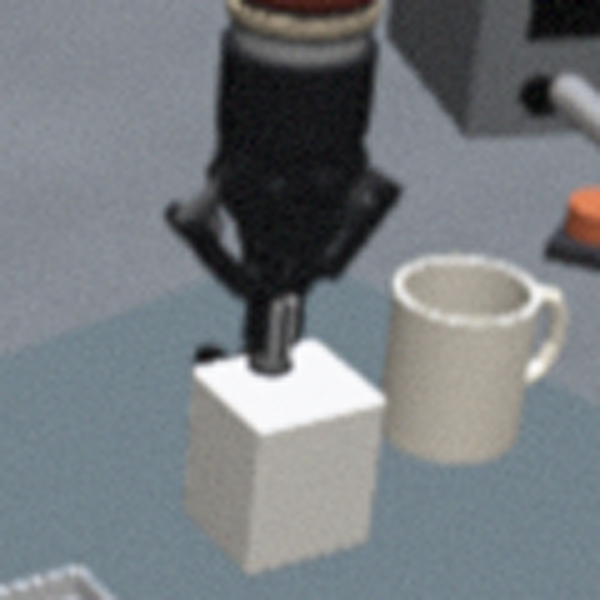

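Emit:
jog_arm(
  motion="0 0 0 -0.05 0 0 0;0 0 0 -0.15 0 0 0;0 0 0 -0.25 0 0 0;50 0 0 -0.3 0 0 0;50 0 0 -0.3 0 0 0",
)

```text
time: 7.8
tool_pos: [0.5582, 0.3118, 0.216]
tool_rot: [0.002, 0.118, 0.993, 0.001]
contact_force: [-0.2, -0.4, 0.0]
gripper_width: 0.42
grasp_force: 0.0
```

```bash
sed -i 's/def to(/OFF=.031\ndef to(/; s/np.array(\[x,y,z\])-s\["tool_pos"\])/np.array([x,y,z])-(s["tool_pos"]-OFF*Rm.as_matrix()[:,2]))/' h.py; python3 -c "
from h import *
for c in ('top','scene'): print([(round(d['p'],2),np.round(d['at'],3)) for d in place_of(c,'lever_tip')])
for c in ('top','scene'):
    g=grab_frame(c); Q=cloud(g)
    for lo,hi in ((.03,.065),(.075,.1)):
        m=(np.hypot(Q[...,0]-.506,Q[...,1]-.325)<.02)&(Q[...,2]>lo)&(Q[...,2]<hi); print(c,lo,m.sum(),Q[m].mean(0) if m.sum() else '')
show()
to(.536,-.289,.25,160)
"
```

```text
[]
[(0.45, array([0.507, 0.32 , 0.066])), (0.43, array([0.559, 0.461, 0.002]))]
top 0.03 2 [0.50598804 0.32397143 0.06384591]
top 0.075 6 [0.50938601 0.32289771 0.0758604 ]
scene 0.03 3 [0.4991654  0.31755145 0.06162226]
scene 0.075 0 
t 8.0 pos [0.5556 0.3107 0.2105] F [-0.1  0.1 -0.2] w 0.503 g 0.0
[[-0.972, 0.235, -0.004], [0.235, 0.972, -0.002], [0.003, -0.003, -1.0]] [ 0.39  0.08  1.57  0.    1.5  -0.94]
t 8.0 pos [0.5556 0.3107 0.2105] F [-0.1  0.1 -0.2] w 0.503 g 0.0
[[-0.972, 0.235, -0.004], [0.235, 0.972, -0.002], [0.003, -0.003, -1.0]] [ 0.39  0.08  1.57  0.    1.5  -0.94]
yaw 166.4 SHIFT [-0.243 -1.175 -0.015] TURN [-0.002 -0.002  0.075] len 0.6
```

```bash
python3 -c "
from h import *
for c in ('top','scene'):
    g=grab_frame(c); Q=cloud(g); save(g,c+'_l.png',(235,300,190,240) if c=='top' else (150,260,340,430),6 if c=='top' else 5)
    m=(np.hypot(Q[...,0]-.506,Q[...,1]-.325)<.03)&(Q[...,2]>.03)&(Q[...,2]<.13)&((Q[...,:2]-[.5585,.310])@[-.977,.213]>.02)
    print(c,np.round(Q[m][::3],3).tolist())
show()
a=cv2.imread('pics/scene_l.png');b=cv2.resize(cv2.imread('pics/top_l.png'),(300,390));h=np.zeros((550,300,3),np.uint8);h[:390]=b
cv2.imwrite('pics/lev.png',np.hstack([a,h]))
"
```

```text
top [[0.532, 0.322, 0.073], [0.53, 0.318, 0.071], [0.527, 0.322, 0.073], [0.527, 0.315, 0.074], [0.525, 0.318, 0.071], [0.522, 0.322, 0.073], [0.522, 0.315, 0.073], [0.52, 0.32, 0.069], [0.517, 0.325, 0.071], [0.517, 0.317, 0.072], [0.515, 0.32, 0.072], [0.512, 0.325, 0.069], [0.512, 0.318, 0.07], [0.51, 0.325, 0.071], [0.51, 0.318, 0.066], [0.507, 0.325, 0.071], [0.507, 0.317, 0.073], [0.505, 0.325, 0.07], [0.505, 0.318, 0.069], [0.502, 0.325, 0.07], [0.502, 0.318, 0.066], [0.5, 0.325, 0.07], [0.5, 0.318, 0.067], [0.497, 0.325, 0.069], [0.497, 0.319, 0.064], [0.495, 0.325, 0.07], [0.492, 0.327, 0.073], [0.492, 0.319, 0.073]]
scene [[0.497, 0.329, 0.068], [0.496, 0.327, 0.065], [0.509, 0.325, 0.072], [0.504, 0.319, 0.068], [0.51, 0.324, 0.07], [0.504, 0.315, 0.067], [0.511, 0.319, 0.069], [0.498, 0.318, 0.06]]
t 8.1 pos [0.5558 0.3108 0.211 ] F [-0.5  0.4  0.2] w 0.496 g 0.0
[[-0.972, 0.235, -0.003], [0.235, 0.972, -0.001], [0.003, -0.002, -1.0]] [ 0.39  0.08  1.57 -0.    1.5  -0.94]
```

View pics/lev.png

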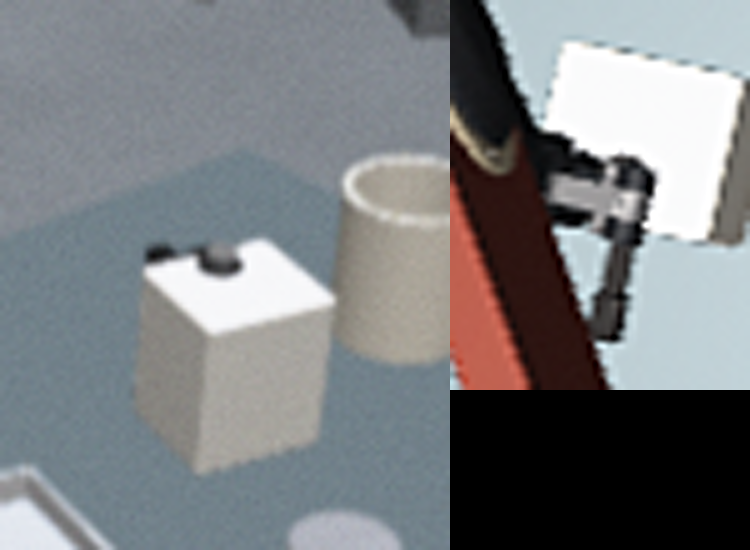

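The scene crop shows the paddle at (158,255), level with the box top's edge, and the top crop shows it at (610,320). The lever sits near level and may still be falling slowly. I'll move on toward the driver and recheck it from there.

Emit:
jog_arm(
  motion="70 -0.12 -0.55 -0.02 0 0 0.6;70 -0.12 -0.55 -0.02 0 0 0.6;70 -0.12 -0.55 -0.02 0 0 0.6;70 -0.12 -0.55 -0.02 0 0 0.6;70 -0.12 -0.55 -0.02 0 0 0.6",
)

```text
time: 8.72
tool_pos: [0.5499, 0.0271, 0.2226]
tool_rot: [-0.0, 0.542, 0.841, -0.0]
contact_force: [0.4, 0.5, -0.4]
gripper_width: 0.699
grasp_force: 0.0
```

```bash
python3 -c "
from h import *
for c in ('top','scene'):
    g=grab_frame(c); Q=cloud(g)
    m=(np.hypot(Q[...,0]-.506,Q[...,1]-.325)<.02)&(Q[...,2]>.03)&(Q[...,2]<.13)&((Q[...,:2]-[.5585,.310])@[-.977,.213]>.02)
    print(c,m.sum(),np.round(Q[m].mean(0),3).tolist(),np.round(Q[m][:,2].min(),3))
to(.536,-.289,.20,65)
"
```

```text
top 74 [0.507, 0.323, 0.071] 0.064
scene 24 [0.505, 0.32, 0.068] 0.059
t 8.82 pos [0.5502 0.027  0.2227] F [-0.   0.6  0.4] w 0.699 g 0.0
[[-0.416, 0.91, -0.001], [0.91, 0.416, -0.001], [-0.0, -0.001, -1.0]] [-0.09 -0.14  1.76 -0.    1.52 -0.51]
yaw 114.6 SHIFT [-0.563 -0.288  0.108] TURN [-0.001  0.     0.577] len 0.321
```

The lever is stuck near mid-travel, so I return and press the button fully.

```bash
python3 -c "
from h import *
to(.558,.311,.14,114.6)"
```

```text
t 8.82 pos [0.5502 0.027  0.2227] F [-0.   0.6  0.4] w 0.699 g 0.0
[[-0.416, 0.91, -0.001], [0.91, 0.416, -0.001], [-0.0, -0.001, -1.0]] [-0.09 -0.14  1.76 -0.    1.52 -0.51]
yaw 114.6 SHIFT [0.51  0.251 0.227] TURN [-0.001  0.    -0.   ] len 0.306
```

Emit:
jog_arm(
  motion="0 0.51 0.251 0.05 0 0 0;0 0.51 0.251 0.05 0 0 0;0 0.51 0.251 0.05 0 0 0;0 0.51 0.251 0.05 0 0 0;0 0.51 0.251 0.05 0 0 0",
)

```text
time: 9.45
tool_pos: [0.5555, 0.3179, 0.1969]
tool_rot: [-0.001, 0.536, 0.844, -0.001]
contact_force: [-0.6, 0.3, 0.3]
gripper_width: 0.003
grasp_force: 0.0
```

```bash
python3 -c "
from h import *
to(.558,.311,.104,114.6)"
```

```text
t 9.45 pos [0.5555 0.3179 0.1969] F [-0.6  0.3  0.3] w 0.003 g 0.0
[[-0.425, 0.905, -0.002], [0.905, 0.425, -0.0], [0.001, -0.002, -1.0]] [ 0.4   0.09  1.58  0.    1.47 -0.04]
yaw 115.2 SHIFT [-0.015 -0.001  0.248] TURN [-0.001 -0.001  0.007] len 0.124
```

Emit:
jog_arm(
  motion="0 0 0 0.1 0 0 0;0 0 0 0.2 0 0 0;0 0 0 0.24 0 0 0;0 0 0 0.255 0 0 0;0 0 0 0.26 0 0 0",
)

```text
time: 10.07
tool_pos: [0.5583, 0.3145, 0.0701]
tool_rot: [0.001, 0.538, 0.843, 0.001]
contact_force: [0.1, 0.3, 0.2]
gripper_width: 0.004
grasp_force: 0.0
```

Emit:
jog_arm(
  motion="0 0 0 0.003 0 0 0;0 0 0 0.006 0 0 0;0 0 0 0.009 0 0 0;0 0 0 0.011 0 0 0;0 0 0 0.011 0 0 0",
)

```text
time: 10.7
tool_pos: [0.5582, 0.3143, 0.0642]
tool_rot: [0.001, 0.538, 0.843, 0.001]
contact_force: [1.3, 0.9, 4.7]
gripper_width: -0.002
grasp_force: 2.2
```

```bash
python3 -c "
from h import *
show()
print([(round(d['p'],2),np.round(d['at'],3)) for d in place_of('scene','lever_tip')])
"; sed -i 's/>.104/>.09/' tip.py; python3 tip.py
```

```text
t 10.7 pos [0.5582 0.3143 0.0642] F [1.3 0.9 4.7] w -0.002 g 2.2
[[-0.42, 0.907, 0.002], [0.907, 0.42, 0.001], [-0.0, 0.002, -1.0]] [ 0.4   0.2   1.68 -0.    1.25 -0.04]
[(0.52, array([0.502, 0.322, 0.064])), (0.46, array([ 0.722,  0.24 , -0.001])), (0.24, array([ 0.604, -0.122,  0.039]))]
tip z [0.09 0.09 0.09 0.09 0.09 0.09] [0.5654333  0.3078352  0.09744915]
t 10.8 pos [0.5582 0.3142 0.0642] F [2.6 0.9 5.6] w -0.001 g 2.5
[[-0.42, 0.907, 0.002], [0.907, 0.42, 0.001], [-0.0, 0.002, -1.0]] [ 0.4   0.2   1.68 -0.    1.25 -0.04]
```

Press further, until the stop shows in the force.

Emit:
jog_arm(
  motion="0 0 0 0.002 0 0 0;0 0 0 0.004 0 0 0;0 0 0 0.005 0 0 0;0 0 0 0.006 0 0 0;0 0 0 0.006 0 0 0",
)

```text
time: 11.42
tool_pos: [0.5582, 0.3143, 0.0627]
tool_rot: [0.001, 0.538, 0.843, 0.001]
contact_force: [-2.6, -1.3, 12.4]
gripper_width: 0.001
grasp_force: 6.2
```

```bash
python3 -c "
from h import *
show()
print([(round(d['p'],2),np.round(d['at'],3)) for d in place_of('scene','lever_tip')])
"
```

```text
t 11.43 pos [0.5582 0.3143 0.0627] F [-2.6 -1.3 12.4] w 0.001 g 6.2
[[-0.421, 0.907, 0.002], [0.907, 0.421, 0.001], [-0.0, 0.002, -1.0]] [ 0.4   0.2   1.69 -0.    1.25 -0.04]
[(0.49, array([ 0.534, -0.288,  0.003])), (0.41, array([0.506, 0.322, 0.069]))]
```

Emit:
jog_arm(
  motion="0 0 0 -0.05 0 0 0;0 0 0 -0.15 0 0 0;0 0.2 -0.2 -0.25 0 0 0;50 0.4 -0.4 -0.3 0 0 0;50 0.4 -0.4 -0.3 0 0 0",
)

```text
time: 12.1
tool_pos: [0.385, 0.3756, 0.1841]
tool_rot: [-0.001, 0.539, 0.843, -0.002]
contact_force: [0.5, 1.3, 0.6]
gripper_width: 0.418
grasp_force: 0.0
```

```bash
cat > lev.py <<'E'
from h import *
g=grab_frame('top'); Q=cloud(g)
d=(Q[...,:2]-[.5585,.311])@[-.977,.213]; s=(Q[...,:2]-[.5585,.311])@[.213,.977]
for a in np.arange(.018,.07,.006):
    m=(abs(s)<.009)&(d>a)&(d<a+.006)&(Q[...,2]>.01); print(round(a,3),m.sum(),np.round(np.median(Q[m][:,2]),4) if m.sum() else '', np.round(np.median(s[m]),4) if m.sum() else '')
show()
E
python3 lev.py
```

```text
0.018 16 0.0905 0.0005
0.024 10 0.0651 0.0012
0.03 10 0.062 0.002
0.036 12 0.0587 -0.0001
0.042 11 0.0583 0.0001
0.048 14 0.0577 0.001
0.054 15 0.0561 -0.0
0.06 13 0.0549 0.0016
0.066 0  
t 12.15 pos [0.3799 0.3785 0.1862] F [-2.6  4.7  0.3] w 0.499 g 0.0
[[-0.424, 0.905, -0.006], [0.905, 0.424, 0.002], [0.004, -0.005, -1.0]] [ 0.64 -0.15  1.83  0.    1.46  0.2 ]
```

The lever is now fully dropped: its top surface slopes from 65 to 55 mm. Off to the driver.

```bash
python3 -c "
from h import *
to(.50,0,.23,100)"
```

```text
t 12.15 pos [0.3799 0.3785 0.1862] F [-2.6  4.7  0.3] w 0.499 g 0.0
[[-0.424, 0.905, -0.006], [0.905, 0.424, 0.002], [0.004, -0.005, -1.0]] [ 0.64 -0.15  1.83  0.    1.46  0.2 ]
yaw 115.1 SHIFT [-0.787 -0.104 -0.028] TURN [-0.003 -0.002  0.176] len 0.397
```

Emit:
jog_arm(
  motion="50 -0.79 -0.1 -0.03 0 0 0.2;50 -0.79 -0.1 -0.03 0 0 0.2;50 -0.79 -0.1 -0.03 0 0 0.2;70 -0.79 -0.1 -0.03 0 0 0.2;70 -0.79 -0.1 -0.03 0 0 0.2",
)

```text
time: 12.78
tool_pos: [0.4815, 0.0766, 0.1956]
tool_rot: [-0.001, 0.658, 0.753, -0.001]
contact_force: [-0.1, 0.4, 0.4]
gripper_width: 0.702
grasp_force: 0.0
```

```bash
python3 -c "
from h import *
to(.536,-.289,.19,65)"
```

```text
t 12.78 pos [0.4815 0.0766 0.1956] F [-0.1  0.4  0.4] w 0.702 g 0.0
[[-0.134, 0.991, -0.003], [0.991, 0.134, 0.0], [0.001, -0.003, -1.0]] [ 0.   -0.28  1.93  0.    1.5  -0.13]
yaw 97.7 SHIFT [-0.739  0.01   0.073] TURN [-0.002  0.     0.38 ] len 0.371
```

Emit:
jog_arm(
  motion="70 -0.74 0.01 0.04 0 0 0.38;70 -0.74 0.01 0.04 0 0 0.38;70 -0.74 0.01 0.04 0 0 0.38;70 -0.74 0.01 0.04 0 0 0.38;70 -0.74 0.01 0.04 0 0 0.38",
)

```text
time: 13.4
tool_pos: [0.5272, -0.2315, 0.1784]
tool_rot: [-0.002, 0.843, 0.537, -0.001]
contact_force: [1.1, -1.0, -0.3]
gripper_width: 0.696
grasp_force: 0.0
```

```bash
python3 -c "
from h import *
to(.536,-.289,.155,65)"
```

```text
t 13.4 pos [ 0.5272 -0.2315  0.1784] F [ 1.1 -1.  -0.3] w 0.696 g 0.0
[[0.423, 0.906, -0.003], [0.906, -0.423, 0.002], [0.001, -0.004, -1.0]] [-0.54 -0.05  1.75  0.    1.44 -0.11]
yaw 65.0 SHIFT [-0.097  0.065  0.109] TURN [-0.002 -0.001 -0.   ] len 0.08
```

Emit:
jog_arm(
  motion="70 -0.097 0.065 0.03 0 0 0;70 -0.097 0.065 0.03 0 0 0;70 -0.097 0.065 0.03 0 0 0;70 -0.097 0.065 0.03 0 0 0;70 -0.097 0.065 0.03 0 0 0",
)

```text
time: 14.02
tool_pos: [0.5376, -0.2868, 0.1658]
tool_rot: [0.0, 0.843, 0.538, 0.0]
contact_force: [0.4, -0.1, 0.6]
gripper_width: 0.7
grasp_force: 0.0
```

```bash
python3 -c "
from h import *
to(.536,-.289,.081,65)"
```

```text
t 14.03 pos [ 0.5376 -0.2868  0.1658] F [ 0.4 -0.1  0.6] w 0.7 g 0.0
[[0.421, 0.907, 0.001], [0.907, -0.421, -0.0], [-0.0, 0.001, -1.0]] [-0.61  0.04  1.69  0.    1.42 -0.18]
yaw 65.1 SHIFT [-0.005 -0.001  0.232] TURN [0.    0.    0.001] len 0.116
```

Emit:
jog_arm(
  motion="70 -0.005 0 0.08 0 0 0;70 -0.005 0 0.13 0 0 0;70 -0.005 0 0.17 0 0 0;70 -0.005 0 0.19 0 0 0;70 -0.005 0 0.19 0 0 0",
)

```text
time: 14.65
tool_pos: [0.5362, -0.2898, 0.0699]
tool_rot: [-0.0, 0.843, 0.538, -0.0]
contact_force: [1.7, -0.5, 0.1]
gripper_width: 0.704
grasp_force: 0.0
```

Emit:
jog_arm(
  motion="70 0 0 0.01 0 0 0;70 0 0 0.025 0 0 0;70 0 0 0.04 0 0 0;70 0 0 0.04 0 0 0;0 0 0 0.04 0 0 0",
)

```text
time: 15.28
tool_pos: [0.5363, -0.2902, 0.0502]
tool_rot: [-0.0, 0.843, 0.537, 0.0]
contact_force: [0.5, -1.0, 0.3]
gripper_width: 0.501
grasp_force: 0.0
```

Emit:
jog_arm(
  motion="0 0 0 0 0 0 0;0 0 0 0 0 0 0;0 0 0 0 0 0 0;0 0 0 0 0 0 0;0 0 0 0 0 0 0",
)

```text
time: 15.9
tool_pos: [0.5366, -0.2904, 0.0507]
tool_rot: [0.0, 0.843, 0.537, 0.0]
contact_force: [0.1, -0.9, 2.6]
gripper_width: 0.274
grasp_force: 58.8
```

```bash
python3 -c "
from h import *
to(.536,-.289,.081,65); f=grab_frame('scene'); save(f,'g1.png',(200,340,80,240),4)"
```

```text
t 15.9 pos [ 0.5366 -0.2904  0.0507] F [ 0.1 -0.9  2.6] w 0.274 g 58.8
[[0.422, 0.906, 0.001], [0.906, -0.422, -0.001], [-0.0, 0.001, -1.0]] [-0.62  0.15  1.77 -0.    1.22 -0.18]
yaw 65.0 SHIFT [ 0.002 -0.002  0.001] TURN [0.001 0.    0.   ] len 0.002
```

View pics/g1.png

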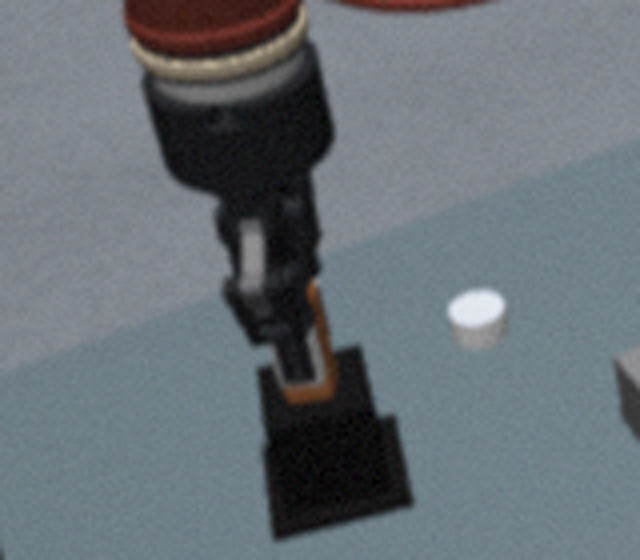

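Fingers hold the handle (crop 305,375) flush, about 23 mm opening. Lift it out.

Emit:
jog_arm(
  motion="0 0 0 -0.04 0 0 0;0 0 0 -0.1 0 0 0;0 0 0 -0.18 0 0 0;0 0 0 -0.24 0 0 0;0 0 0 -0.24 0 0 0",
)

```text
time: 16.58
tool_pos: [0.538, -0.2913, 0.1745]
tool_rot: [0.003, 0.843, 0.537, 0.001]
contact_force: [-0.6, 0.4, -1.3]
gripper_width: 0.272
grasp_force: 58.8
```

```bash
python3 -c "
from h import *
show()
p=state()['tool_pos'];f=grab_frame('scene'); u,v=project(f,np.array([p[0],p[1],p[2]-.02])); print(u,v); u=int(u);v=int(v); save(f,'g2.png',(v-45,v+45,u-45,u+45),6)
Q=cloud(f);m=(np.hypot(Q[...,0]-p[0],Q[...,1]-p[1])<.03)&(Q[...,2]>.08)&(Q[...,2]<p[2]-.01)
for lo in np.arange(.08,.17,.007):
    q=Q[m&(Q[...,2]>lo)&(Q[...,2]<lo+.007)]
    if len(q): print(round(lo,3),len(q),np.round(q.mean(0),4),np.round(np.ptp(q@[.602,.799,0]),4))
"
```

```text
t 16.57 pos [ 0.538  -0.2913  0.1745] F [-0.6  0.4 -1.3] w 0.272 g 58.8
[[0.422, 0.906, 0.006], [0.906, -0.422, -0.004], [-0.001, 0.007, -1.0]] [-0.62  0.03  1.68 -0.    1.43 -0.18]
148.31472425948067 261.86789848952645
0.129 7 [ 0.5417 -0.2923  0.1341] 0.0034
0.136 8 [ 0.5416 -0.2932  0.1395] 0.006
0.143 16 [ 0.5413 -0.2921  0.1465] 0.0073
0.15 12 [ 0.541  -0.2927  0.1537] 0.0076
0.157 13 [ 0.5417 -0.2923  0.1605] 0.0073
0.164 1 [ 0.5427 -0.2916  0.1642] 0.0
```

View pics/g2.png

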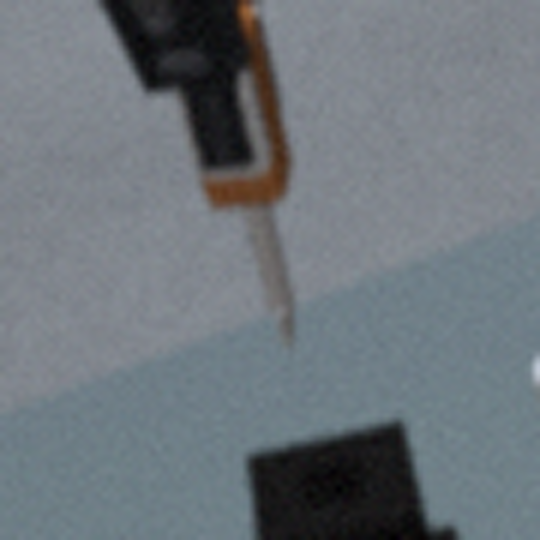

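The blade (crop 285,325) looks nearly edge-on from the scene camera, so its width lies along about -25° in the world, parallel to the tool's y. Next, above the left screw.

```bash
python3 -c "
from h import *
to(.6110,-.044,.165,78)"
```

```text
t 16.62 pos [ 0.5368 -0.2905  0.1717] F [ 1.   0.1 -1.2] w 0.272 g 58.8
[[0.422, 0.906, 0.002], [0.906, -0.422, -0.001], [-0.0, 0.002, -1.0]] [-0.62  0.04  1.68 -0.    1.43 -0.18]
yaw 65.0 SHIFT [ 0.509 -0.074  0.075] TURN [ 0.002  0.001 -0.151] len 0.26
```

Emit:
jog_arm(
  motion="0 0.509 -0.074 0.075 0 0 -0.15;0 0.509 -0.074 0.075 0 0 -0.15;0 0.509 -0.074 0.075 0 0 -0.15;0 0.509 -0.074 0.075 0 0 -0.15;0 0.509 -0.074 0.075 0 0 -0.15",
)

```text
time: 17.25
tool_pos: [0.6085, -0.0398, 0.129]
tool_rot: [-0.003, 0.776, 0.631, -0.002]
contact_force: [-0.6, -0.8, -1.5]
gripper_width: 0.275
grasp_force: 58.9
```

Emit:
jog_arm(
  motion="0 0 0 0 0 0 0;0 0 0 0 0 0 0;0 0 0 0 0 0 0;0 0 0 0 0 0 0;0 0 0 0 0 0 0",
)

```text
time: 17.88
tool_pos: [0.6102, -0.0444, 0.1329]
tool_rot: [0.0, 0.778, 0.628, 0.0]
contact_force: [0.1, -0.5, -1.7]
gripper_width: 0.27
grasp_force: 58.9
```

```bash
cat > rel.py <<'E'
from h import *
# driver shaft + block edges in scene camera, averaged over frames
fs=[grab_frame("scene") for _ in range(4)]; p=state()["tool_pos"]
Qs=[cloud(f) for f in fs]
cam=fs[0]["world_from_camera"][:3,3]; d=cam[:2]-p[:2]; d/=np.linalg.norm(d); nrm=np.array([-d[1],d[0]])
tipz=p[2]-.0435
q=np.vstack([Q[(np.hypot(Q[...,0]-p[0],Q[...,1]-p[1])<.02)&(Q[...,2]>tipz+.02)&(Q[...,2]<tipz+.05)] for Q in Qs])
e=q[:,:2]-p[:2]; print("shaft n",len(q),"depth",np.round(np.median(e@d)-.004,4),"side",np.round(np.median(e@nrm),4),"d",d)
print("scene bias est xy", np.round((np.median(e@d)-.0035)*d+np.median(e@nrm)*nrm,4))
for Q in Qs[:1]: pass
q=np.vstack([Q[(np.abs(Q[...,2]-.0455)<.004)&(np.hypot(Q[...,0]-.609,Q[...,1]+.083)<.09)] for Q in Qs])
c,s,a=cv2.minAreaRect((q[:,:2]*1000).astype(np.float32)); print("block",np.round(c,2),np.round(s,1),round(a,2),np.median(q[:,2]))
# color-based: block edge points top rim
show()
u,v=project(fs[0],np.array([.61,-.06,.06])); u=int(u);v=int(v)
save(fs[0],"rel.png",(v-40,v+35,u-50,u+50),7)
E
python3 rel.py
```

```text
shaft n 179 depth 0.0002 side -0.0002 d [ 0.8593349  -0.51141326]
scene bias est xy [ 0.0005 -0.0005]
block [610.06 -84.38] [130.3  52.3] 88.49 0.044906599288279336
t 18.07 pos [ 0.6103 -0.0439  0.1328] F [-0.6  1.2 -0.4] w 0.273 g 58.9
[[0.21, 0.978, 0.0], [0.978, -0.21, -0.0], [0.0, 0.0, -1.0]] [-0.19  0.07  1.71  0.    1.36  0.02]
```

View pics/rel.png

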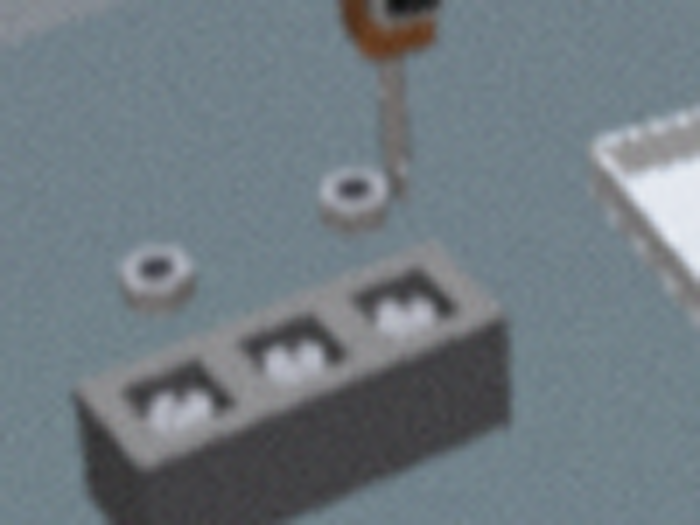

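The picture shows the driver tip (398,185) above the left well (405,305), and the two nuts at (352,195) and (157,270). I'll fit the block outline by edge contrast.

```bash
cat > fit.py <<'E'
from h import *
from scipy.optimize import minimize
fs=[grab_frame("scene") for _ in range(4)]; img=np.mean([f["color"] for f in fs],0).mean(-1).astype(np.float32); f=fs[0]
def samp(x,y,z,px,py,yaw):
    W=np.stack([px+np.cos(yaw)*x-np.sin(yaw)*y,py+np.sin(yaw)*x+np.cos(yaw)*y,np.full_like(x,z)],-1)
    u,v=project(f,W); return cv2.remap(img,u.astype(np.float32)[None],v.astype(np.float32)[None],cv2.INTER_LINEAR)[0]
t=np.linspace(-.95,.95,200)
def edges(px,py,yaw,off=.002):
    r=[]
    for sx in (1,-1): r.append(np.mean(samp(np.full_like(t,sx*(.023-off)),t*.064,.046,px,py,yaw)-samp(np.full_like(t,sx*(.023+off)),t*.064,.046,px,py,yaw)))
    for sy in (1,-1): r.append(np.mean(samp(t*.023,np.full_like(t,sy*(.064-off)),.046,px,py,yaw)-samp(t*.023,np.full_like(t,sy*(.064+off)),.046,px,py,yaw)))
    return np.array(r)
best=None
for off in (.0015,.003):
    o=minimize(lambda p:-edges(p[0],p[1],p[2],off).sum(),[.609,-.084,-.03],method="Nelder-Mead",options=dict(initial_simplex=[[.609,-.084,-.03],[.612,-.084,-.03],[.609,-.081,-.03],[.609,-.084,.0]]))
    print(off,np.round(o.x,4),edges(*o.x,off))
E
python3 fit.py
```

```text
0.0015 [ 0.609  -0.0841 -0.0309] [30.126255  5.685795  6.715946 42.112408]
0.003 [ 0.609  -0.0839 -0.03  ] [53.320698  9.843239 11.486985 64.09948 ]
```

Emit:
jog_arm(
  motion="0 0.001 -0.001 0.04 0 0 0.04;0 0.001 -0.001 0.07 0 0 0.04;0 0.001 -0.001 0.09 0 0 0.04;0 0.001 -0.001 0.097 0 0 0.04;0 0.001 -0.001 0.102 0 0 0.04",
)

```text
time: 18.9
tool_pos: [0.6101, -0.0436, 0.0823]
tool_rot: [0.0, 0.796, 0.605, -0.0]
contact_force: [-0.9, -1.8, 3.0]
gripper_width: 0.277
grasp_force: 59.3
```

```bash
python3 -c "
from h import *
to(.6097,-.0435,.110,74);print(state()['ft_torque'])"
```

```text
t 18.9 pos [ 0.6101 -0.0436  0.0823] F [-0.9 -1.8  3. ] w 0.277 g 59.3
[[0.267, 0.964, 0.0], [0.964, -0.267, -0.001], [-0.001, 0.001, -1.0]] [-0.19  0.12  1.74 -0.    1.28  0.08]
yaw 74.5 SHIFT [-0.    -0.001  0.007] TURN [0.    0.001 0.006] len 0.003
[-0.43886669  0.38972389 -0.07693344]
```

Emit:
jog_arm(
  motion="0 0 0 0.001 0 0 0.03;0 0 0 0.002 0 0 0.06;0 0 0 0.002 0 0 0.09;0 0 0 0.002 0 0 0.12;0 0 0 0.002 0 0 0.15",
)

```text
time: 19.52
tool_pos: [0.6105, -0.0435, 0.0816]
tool_rot: [0.001, 0.859, 0.511, 0.001]
contact_force: [0.2, -1.6, -1.6]
gripper_width: 0.272
grasp_force: 58.8
```

```bash
python3 -c "
from h import *
to(.6097,-.0435,.110,74);print(state()['ft_torque'])"
```

```text
t 19.52 pos [ 0.6105 -0.0435  0.0816] F [ 0.2 -1.6 -1.6] w 0.272 g 58.8
[[0.477, 0.879, 0.002], [0.879, -0.477, -0.001], [0.0, 0.002, -1.0]] [-0.19  0.12  1.75 -0.    1.27  0.3 ]
yaw 61.5 SHIFT [-0.001 -0.001  0.005] TURN [ 0.001 -0.    -0.145] len 0.003
[-0.10409439  0.00800743  0.00326505]
```

Vertical force vanished: the blade is in the slot. Push deeper and turn.

Emit:
jog_arm(
  motion="0 0 0 0.003 0 0 0;0 0 0 0.005 0 0 0.06;0 0 0 0.005 0 0 0.14;0 0 0 0.005 0 0 0.22;0 0 0 0.005 0 0 0.3",
)

```text
time: 20.15
tool_pos: [0.61, -0.0439, 0.0786]
tool_rot: [0.001, 0.952, 0.306, -0.0]
contact_force: [-1.0, -1.9, -0.4]
gripper_width: 0.276
grasp_force: 59.0
```

```bash
python3 -c "
from h import *
to(.6097,-.0435,.110,7);print(state()['ft_torque'])"
```

```text
t 20.15 pos [ 0.61   -0.0439  0.0786] F [-1.  -1.9 -0.4] w 0.276 g 59.0
[[0.813, 0.583, 0.0], [0.583, -0.813, -0.001], [-0.001, 0.001, -1.0]] [-0.19  0.12  1.75 -0.    1.27  0.76]
yaw 35.6 SHIFT [ 0.    -0.001 -0.001] TURN [0.001 0.    0.333] len 0.001
[-0.48323724  0.2179862   0.08596876]
```

Emit:
jog_arm(
  motion="0 0 0 0 0 0 0.08;0 0 0 0 0 0 0.16;0 0 0 0 0 0 0.24;0 0 0 0 0 0 0.3;0 0 0 0 0 0 0.33",
)

```text
time: 20.78
tool_pos: [0.61, -0.044, 0.0786]
tool_rot: [0.001, 0.998, 0.065, 0.0]
contact_force: [-0.8, -1.7, 0.5]
gripper_width: 0.276
grasp_force: 59.0
```

```bash
python3 -c "
from h import *
to(.6097,-.0435,.110,7);print(state()['ft_torque'])"
```

```text
t 20.77 pos [ 0.61   -0.044   0.0786] F [-0.8 -1.7  0.5] w 0.276 g 59.0
[[0.992, 0.129, 0.0], [0.129, -0.992, -0.002], [-0.0, 0.002, -1.0]] [-0.19  0.12  1.75 -0.    1.27  1.25]
yaw 7.4 SHIFT [-0.    -0.001 -0.001] TURN [0.001 0.    0.005] len 0.001
[-0.56583492  0.22121311  0.0415891 ]
```

Emit:
jog_arm(
  motion="0 0 0 0 0 0 0.02;0 0 0 0 0 0 0.04;0 0 0 0 0 0 0.06;0 0 0 0 0 0 0.07;0 0 0 0 0 0 0.07",
)

```text
time: 21.4
tool_pos: [0.61, -0.0439, 0.0786]
tool_rot: [0.001, 1.0, 0.012, 0.0]
contact_force: [-1.4, -5.5, 1.5]
gripper_width: 0.278
grasp_force: 59.3
```

```bash
python3 -c "
from h import *
to(.6097,-.0435,.110,0);print(state()['ft_torque'])"
```

```text
t 21.4 pos [ 0.61   -0.0439  0.0786] F [-1.4 -5.5  1.5] w 0.278 g 59.3
[[1.0, 0.025, 0.0], [0.025, -1.0, -0.001], [0.0, 0.001, -1.0]] [-0.19  0.12  1.75 -0.    1.27  1.35]
yaw 1.4 SHIFT [-0.001 -0.001 -0.001] TURN [ 0.001 -0.     0.016] len 0.001
[-1.22434079  0.40888533  0.09705968]
```

Emit:
jog_arm(
  motion="0 0 0 0 0 0 0.02;0 0 0 0 0 0 0.04;0 0 0 0 0 0 0.05;0 0 0 0 0 0 0.06;0 0 0 0 0 0 0.06",
)

```text
time: 22.02
tool_pos: [0.6099, -0.0439, 0.0786]
tool_rot: [0.001, 0.999, -0.032, 0.0]
contact_force: [-2.1, -4.6, 1.0]
gripper_width: 0.274
grasp_force: 59.4
```

```bash
python3 -c "
from h import *
to(.6097,-.0435,.110,0);print(state()['ft_torque'])"
```

```text
t 22.02 pos [ 0.6099 -0.0439  0.0786] F [-2.1 -4.6  1. ] w 0.274 g 59.4
[[0.998, -0.065, 0.0], [-0.065, -0.998, -0.002], [0.0, 0.002, -1.0]] [-0.19  0.12  1.75 -0.    1.27  1.44]
yaw -3.7 SHIFT [-0.001 -0.001 -0.001] TURN [ 0.001 -0.    -0.043] len 0.001
[-1.28949123  0.42178395  0.25524193]
```

The torque rose to 0.25 N m, so the left screw is at its stop. Back off a little and lift.

Emit:
jog_arm(
  motion="0 0 0 0 0 0 -0.06;0 0 0 0 0 0 -0.09;0 0 0 -0.03 0 0 -0.09;0 0 0 -0.1 0 0 -0.09;0 0 0 -0.13 0 0 -0.09",
)

```text
time: 22.65
tool_pos: [0.6115, -0.0425, 0.1465]
tool_rot: [-0.0, 0.999, 0.035, 0.002]
contact_force: [-0.7, -0.2, -1.8]
gripper_width: 0.272
grasp_force: 59.1
```

```bash
python3 -c "
from h import *
to(.6089,-.0836,.170,74);print(state()['ft_torque'])"
```

```text
t 22.65 pos [ 0.6115 -0.0425  0.1465] F [-0.7 -0.2 -1.8] w 0.272 g 59.1
[[0.998, 0.069, 0.005], [0.069, -0.998, 0.001], [0.005, -0.001, -1.0]] [-0.19  0.06  1.7   0.    1.38  1.31]
yaw 4.0 SHIFT [-0.011  0.082  0.015] TURN [ 0.002 -0.003 -0.815] len 0.042
[ 0.00080667 -0.02483077  0.02041675]
```

Emit:
jog_arm(
  motion="0 -0.008 0.08 0.015 0 0 -0.12;0 -0.008 0.08 0.015 0 0 -0.24;0 -0.008 0.08 0.015 0 0 -0.36;0 -0.008 0.08 0.015 0 0 -0.48;0 -0.008 0.08 0.015 0 0 -0.6",
)

```text
time: 23.28
tool_pos: [0.6086, -0.0827, 0.1356]
tool_rot: [-0.001, 0.883, 0.468, 0.0]
contact_force: [0.4, 0.5, -1.0]
gripper_width: 0.273
grasp_force: 59.3
```

```bash
python3 -c "
from h import *
to(.6089,-.0836,.114,74)"
```

```text
t 23.27 pos [ 0.6086 -0.0827  0.1356] F [ 0.4  0.5 -1. ] w 0.273 g 59.3
[[0.561, 0.828, -0.0], [0.828, -0.561, 0.001], [0.001, -0.001, -1.0]] [-0.26  0.07  1.7   0.    1.37  0.34]
yaw 55.9 SHIFT [-0.001  0.001  0.105] TURN [-0.    -0.001 -0.211] len 0.053
```

Emit:
jog_arm(
  motion="0 0 0 0.03 0 0 -0.11;0 0 0 0.05 0 0 -0.21;0 0 0 0.085 0 0 -0.21;0 0 0 0.1 0 0 -0.21;0 0 0 0.107 0 0 -0.21",
)

```text
time: 23.9
tool_pos: [0.6082, -0.0833, 0.0814]
tool_rot: [-0.0, 0.801, 0.599, -0.001]
contact_force: [-0.4, -1.1, -1.0]
gripper_width: 0.276
grasp_force: 59.6
```

```bash
python3 -c "
from h import *
to(.6089,-.0836,.114,74)"
```

```text
t 23.9 pos [ 0.6082 -0.0833  0.0814] F [-0.4 -1.1 -1. ] w 0.276 g 59.6
[[0.283, 0.959, -0.001], [0.959, -0.283, 0.0], [-0.0, -0.001, -1.0]] [-0.26  0.13  1.74 -0.    1.28  0.03]
yaw 73.5 SHIFT [-0.     0.001 -0.003] TURN [-0.001  0.    -0.005] len 0.002
```

Emit:
jog_arm(
  motion="0 0 0 0.002 0 0 0;0 0 0 0.004 0 0 0;0 0 0 0.005 0 0 0.04;0 0 0 0.005 0 0 0.08;0 0 0 0.005 0 0 0.12",
)

```text
time: 24.52
tool_pos: [0.6091, -0.0835, 0.0803]
tool_rot: [0.0, 0.852, 0.524, 0.0]
contact_force: [0.2, -1.1, -1.4]
gripper_width: 0.279
grasp_force: 59.3
```

```bash
python3 -c "
from h import *
show();print(state()['ft_torque'])"
```

```text
t 24.52 pos [ 0.6091 -0.0835  0.0803] F [ 0.2 -1.1 -1.4] w 0.279 g 59.3
[[0.451, 0.892, 0.001], [0.892, -0.451, -0.0], [0.0, 0.001, -1.0]] [-0.26  0.13  1.74  0.    1.27  0.21]
[-0.23756244  0.10305114  0.01597393]
```

Emit:
jog_arm(
  motion="0 0 0 0.003 0 0 0.07;0 0 0 0.003 0 0 0.14;0 0 0 0.003 0 0 0.21;0 0 0 0.003 0 0 0.28;0 0 0 0.003 0 0 0.35",
)

```text
time: 25.15
tool_pos: [0.6092, -0.0843, 0.0791]
tool_rot: [0.001, 0.959, 0.284, 0.0]
contact_force: [-1.7, -3.0, -0.7]
gripper_width: 0.276
grasp_force: 59.5
```

```bash
python3 -c "
from h import *
to(.6089,-.0836,.114,3);print(state()['ft_torque'])"
```

```text
t 25.15 pos [ 0.6092 -0.0843  0.0791] F [-1.7 -3.  -0.7] w 0.276 g 59.5
[[0.838, 0.545, 0.001], [0.545, -0.838, -0.002], [-0.0, 0.002, -1.0]] [-0.26  0.13  1.74 -0.    1.27  0.74]
yaw 33.0 SHIFT [ 0.    -0.001 -0.008] TURN [ 0.001 -0.     0.349] len 0.004
[-0.62001984  0.2819599   0.09820471]
```

Turning (0.1 N m). Continue to the stop.

Emit:
jog_arm(
  motion="0 0 0 0 0 0 0.08;0 0 0 0 0 0 0.16;0 0 0 0 0 0 0.24;0 0 0 0 0 0 0.32;0 0 0 0 0 0 0.36",
)

```text
time: 25.78
tool_pos: [0.6089, -0.0846, 0.0791]
tool_rot: [0.001, 1.0, 0.019, 0.0]
contact_force: [-2.6, -2.7, -0.4]
gripper_width: 0.273
grasp_force: 59.6
```

```bash
python3 -c "
from h import *
show();print(state()['ft_torque'])"
```

```text
t 25.77 pos [ 0.6089 -0.0846  0.0791] F [-2.6 -2.7 -0.4] w 0.273 g 59.6
[[0.999, 0.037, 0.001], [0.037, -0.999, -0.003], [0.001, 0.003, -1.0]] [-0.26  0.13  1.74 -0.    1.27  1.28]
[-0.77302126  0.45144735  0.03751699]
```

Emit:
jog_arm(
  motion="0 0 0 0 0 0 0.02;0 0 0 0 0 0 0.04;0 0 0 0 0 0 0.05;0 0 0 0 0 0 0.06;0 0 0 0 0 0 0.06",
)

```text
time: 26.4
tool_pos: [0.609, -0.0845, 0.0791]
tool_rot: [0.001, 1.0, -0.025, 0.0]
contact_force: [-1.4, -3.8, 2.5]
gripper_width: 0.274
grasp_force: 59.9
```

```bash
python3 -c "
from h import *
to(.6089,-.0836,.114,3);print(state()['ft_torque'])"
```

```text
t 26.4 pos [ 0.609  -0.0845  0.0791] F [-1.4 -3.8  2.5] w 0.274 g 59.9
[[0.999, -0.05, 0.001], [-0.05, -0.999, -0.002], [0.001, 0.002, -1.0]] [-0.26  0.13  1.74 -0.    1.27  1.36]
yaw -2.9 SHIFT [-0.    -0.002 -0.008] TURN [ 0.002 -0.    -0.068] len 0.004
[-1.19810045  0.58066033  0.15646424]
```

Emit:
jog_arm(
  motion="0 0 0 0 0 0 0.02;0 0 0 0 0 0 0.03;0 0 0 0 0 0 0.04;0 0 0 0 0 0 0.05;0 0 0 0 0 0 0.05",
)

```text
time: 27.02
tool_pos: [0.6089, -0.0846, 0.0791]
tool_rot: [0.001, 0.998, -0.062, 0.0]
contact_force: [-2.8, -4.7, 1.6]
gripper_width: 0.273
grasp_force: 60.0
```

```bash
python3 -c "
from h import *
show();print(state()['ft_torque'])"
```

```text
t 27.02 pos [ 0.6089 -0.0846  0.0791] F [-2.8 -4.7  1.6] w 0.273 g 60.0
[[0.992, -0.124, 0.0], [-0.124, -0.992, -0.003], [0.001, 0.003, -1.0]] [-0.26  0.13  1.74 -0.    1.27  1.44]
[-1.2082308   0.64597914  0.37414318]
```

Emit:
jog_arm(
  motion="0 0 0 0 0 0 -0.06;0 0 0 0 0 0 -0.1;0 0 0 -0.03 0 0 -0.1;0 0 0 -0.1 0 0 -0.1;0 0 0 -0.12 0 0 -0.1",
)

```text
time: 27.65
tool_pos: [0.6109, -0.0831, 0.1421]
tool_rot: [0.0, 1.0, 0.012, 0.003]
contact_force: [-0.3, -0.8, -0.8]
gripper_width: 0.274
grasp_force: 59.9
```

```bash
python3 -c "
from h import *
to(.6077,-.1236,.160,68)"
```

```text
t 27.65 pos [ 0.6109 -0.0831  0.1421] F [-0.3 -0.8 -0.8] w 0.274 g 59.9
[[1.0, 0.024, 0.006], [0.024, -1.0, -0.0], [0.006, 0.0, -1.0]] [-0.26  0.07  1.69  0.    1.37  1.29]
yaw 1.4 SHIFT [-0.008  0.081  0.026] TURN [ 0.003 -0.004 -0.775] len 0.043
```

Emit:
jog_arm(
  motion="0 -0.005 0.08 0.02 0 0 -0.12;0 -0.005 0.08 0.02 0 0 -0.24;0 -0.005 0.08 0.02 0 0 -0.36;0 -0.005 0.08 0.02 0 0 -0.48;0 -0.005 0.08 0.02 0 0 -0.6",
)

```text
time: 28.28
tool_pos: [0.6071, -0.1228, 0.1278]
tool_rot: [-0.001, 0.894, 0.448, 0.0]
contact_force: [0.2, -0.3, -1.3]
gripper_width: 0.276
grasp_force: 59.9
```

```bash
python3 -c "
from h import *
to(.6077,-.1238,.1135,66)"
```

```text
t 28.27 pos [ 0.6071 -0.1228  0.1278] F [ 0.2 -0.3 -1.3] w 0.276 g 59.9
[[0.598, 0.802, -0.0], [0.802, -0.598, 0.001], [0.001, -0.001, -1.0]] [-0.32  0.09  1.69  0.    1.36  0.32]
yaw 53.3 SHIFT [-0.001  0.002  0.091] TURN [-0.001 -0.001 -0.148] len 0.045
```

Emit:
jog_arm(
  motion="0 0 0 0.02 0 0 -0.1;0 0 0 0.04 0 0 -0.15;0 0 0 0.07 0 0 -0.15;0 0 0 0.085 0 0 -0.15;0 0 0 0.092 0 0 -0.15",
)

```text
time: 28.9
tool_pos: [0.6067, -0.1233, 0.0813]
tool_rot: [-0.001, 0.839, 0.543, -0.0]
contact_force: [-0.7, -1.4, -1.5]
gripper_width: 0.275
grasp_force: 60.0
```

Emit:
jog_arm(
  motion="0 0 0 0 0 0 0;0 0 0 0 0 0 0;0 0 0 0 0 0 0;0 0 0 0 0 0 0;0 0 0 0 0 0 0",
)

```text
time: 29.52
tool_pos: [0.6073, -0.1235, 0.0825]
tool_rot: [0.0, 0.839, 0.544, 0.0]
contact_force: [0.1, -0.4, -1.3]
gripper_width: 0.273
grasp_force: 60.0
```

```bash
python3 -c "
from h import *
to(.6077,-.1238,.1135,66);print(state()['ft_torque'])"
```

```text
t 29.52 pos [ 0.6073 -0.1235  0.0825] F [ 0.1 -0.4 -1.3] w 0.273 g 60.0
[[0.409, 0.913, 0.0], [0.913, -0.409, -0.0], [0.0, 0.001, -1.0]] [-0.32  0.14  1.72 -0.    1.28  0.1 ]
yaw 65.9 SHIFT [-0.     0.001 -0.   ] TURN [ 0.    -0.    -0.001] len 0.0
[-0.06652728  0.01678486 -0.0248569 ]
```

Apparently in the slot. Deeper, then turn.

Emit:
jog_arm(
  motion="0 0 0 0.003 0 0 0;0 0 0 0.006 0 0 0;0 0 0 0.007 0 0 0.06;0 0 0 0.007 0 0 0.14;0 0 0 0.007 0 0 0.22",
)

```text
time: 30.15
tool_pos: [0.6069, -0.1237, 0.0786]
tool_rot: [0.0, 0.918, 0.397, -0.0]
contact_force: [-0.8, -0.7, -0.7]
gripper_width: 0.27
grasp_force: 60.2
```

```bash
python3 -c "
from h import *
show();print(state()['ft_torque'])"
```

```text
t 30.15 pos [ 0.6069 -0.1237  0.0786] F [-0.8 -0.7 -0.7] w 0.27 g 60.2
[[0.685, 0.728, -0.001], [0.728, -0.685, -0.0], [-0.001, -0.0, -1.0]] [-0.32  0.14  1.73 -0.    1.27  0.43]
[-0.23372382  0.15963452  0.10952769]
```

Emit:
jog_arm(
  motion="0 0 0 0 0 0 0.08;0 0 0 0 0 0 0.16;0 0 0 0 0 0 0.24;0 0 0 0 0 0 0.32;0 0 0 0 0 0 0.4",
)

```text
time: 30.78
tool_pos: [0.6072, -0.1237, 0.0787]
tool_rot: [0.0, 0.994, 0.108, -0.0]
contact_force: [-0.2, -1.0, -1.7]
gripper_width: 0.274
grasp_force: 60.1
```

Emit:
jog_arm(
  motion="0 0 0 0 0 0 0.05;0 0 0 0 0 0 0.09;0 0 0 0 0 0 0.13;0 0 0 0 0 0 0.15;0 0 0 0 0 0 0.16",
)

```text
time: 31.4
tool_pos: [0.6072, -0.1237, 0.0787]
tool_rot: [0.0, 1.0, -0.01, 0.0]
contact_force: [1.4, -2.2, -1.6]
gripper_width: 0.277
grasp_force: 60.0
```

```bash
python3 -c "
from h import *
to(.6077,-.1238,.1135,-5);print(state()['ft_torque'])"
```

```text
t 31.4 pos [ 0.6072 -0.1237  0.0787] F [ 1.4 -2.2 -1.6] w 0.277 g 60.0
[[1.0, -0.02, 0.0], [-0.02, -1.0, -0.001], [0.0, 0.001, -1.0]] [-0.32  0.14  1.73 -0.    1.27  1.27]
yaw -1.2 SHIFT [ 0.001  0.    -0.008] TURN [ 0.    -0.     0.045] len 0.004
[-0.40275184 -0.04694835  0.16437199]
```

Emit:
jog_arm(
  motion="0 0 0 0 0 0 0.02;0 0 0 0 0 0 0.04;0 0 0 0 0 0 0.06;0 0 0 0 0 0 0.07;0 0 0 0 0 0 0.07",
)

```text
time: 32.02
tool_pos: [0.6071, -0.1236, 0.0786]
tool_rot: [0.0, 0.998, -0.063, -0.0]
contact_force: [0.4, -2.6, -1.8]
gripper_width: 0.271
grasp_force: 60.0
```

```bash
python3 -c "
from h import *
show();print(state()['ft_torque'])"
```

```text
t 32.02 pos [ 0.6071 -0.1236  0.0786] F [ 0.4 -2.6 -1.8] w 0.271 g 60.0
[[0.992, -0.125, -0.0], [-0.125, -0.992, -0.0], [0.0, 0.0, -1.0]] [-0.32  0.14  1.73 -0.    1.27  1.38]
[-0.70212487 -0.13201766  0.43911965]
```

Emit:
jog_arm(
  motion="0 0 0 0 0 0 -0.06;0 0 0 0 0 0 -0.1;0 0 0 -0.03 0 0 -0.1;0 0 0 -0.12 0 0 -0.1;0 0 0 -0.2 0 0 -0.1",
)

```text
time: 32.65
tool_pos: [0.6071, -0.1228, 0.1812]
tool_rot: [-0.001, 1.0, 0.012, 0.0]
contact_force: [0.6, 0.1, -0.7]
gripper_width: 0.273
grasp_force: 60.3
```

```bash
python3 -c "
from h import *
to(.5366,-.2904,.205,65)"
```

```text
t 32.65 pos [ 0.6071 -0.1228  0.1812] F [ 0.6  0.1 -0.7] w 0.273 g 60.3
[[1.0, 0.023, 0.0], [0.023, -1.0, 0.001], [0.0, -0.001, -1.0]] [-0.32  0.05  1.65  0.    1.44  1.23]
yaw 1.3 SHIFT [-0.149  0.332  0.014] TURN [-0.001 -0.001 -0.741] len 0.182
```

All three screws reached the stop (0.25–0.44 N m). Return the driver.

Emit:
jog_arm(
  motion="0 -0.15 0.332 0.01 0 0 -0.12;0 -0.15 0.332 0.01 0 0 -0.24;0 -0.15 0.332 0.01 0 0 -0.36;0 -0.15 0.332 0.01 0 0 -0.48;0 -0.15 0.332 0.01 0 0 -0.6",
)

```text
time: 33.28
tool_pos: [0.5359, -0.2919, 0.1751]
tool_rot: [-0.0, 0.894, 0.447, 0.001]
contact_force: [0.3, -0.7, -0.6]
gripper_width: 0.271
grasp_force: 60.2
```

```bash
python3 -c "
from h import *
to(.5366,-.2904,.170,65)"
```

```text
t 33.27 pos [ 0.5359 -0.2919  0.1751] F [ 0.3 -0.7 -0.6] w 0.271 g 60.2
[[0.6, 0.8, 0.001], [0.8, -0.6, 0.001], [0.001, 0.0, -1.0]] [-0.62  0.03  1.67  0.    1.43  0.02]
yaw 53.1 SHIFT [ 0.003 -0.001  0.072] TURN [ 0.    -0.001 -0.138] len 0.036
```

Emit:
jog_arm(
  motion="0 0.003 -0.001 0.02 0 0 -0.1;0 0.003 -0.001 0.05 0 0 -0.138;0 0.003 -0.001 0.08 0 0 -0.138;0 0.003 -0.001 0.1 0 0 -0.138;0 0.003 -0.001 0.1 0 0 -0.138",
)

```text
time: 33.9
tool_pos: [0.5362, -0.2892, 0.1227]
tool_rot: [-0.001, 0.844, 0.536, -0.0]
contact_force: [0.6, 0.5, -0.6]
gripper_width: 0.274
grasp_force: 60.2
```

```bash
python3 -c "
from h import *
to(.5366,-.2904,.0825,65)
p=state()['tool_pos'];f=grab_frame('scene'); Q=cloud(f);m=(np.hypot(Q[...,0]-p[0],Q[...,1]-p[1])<.02)&(Q[...,2]>.08)&(Q[...,2]<p[2]-.005)
q=Q[m];print(len(q),q.mean(0)) 
"
```

```text
t 33.9 pos [ 0.5362 -0.2892  0.1227] F [ 0.6  0.5 -0.6] w 0.274 g 60.2
[[0.426, 0.905, -0.002], [0.905, -0.426, 0.001], [0.001, -0.002, -1.0]] [-0.62  0.08  1.72  0.    1.35 -0.18]
yaw 64.8 SHIFT [-0.002  0.002  0.142] TURN [-0.001 -0.    -0.002] len 0.071
62 [ 0.54025933 -0.29042687  0.10045574]
```

Descend gently; resting height is TCP 0.0505.

Emit:
jog_arm(
  motion="0 -0.001 0.001 0.03 0 0 0;0 -0.001 0.001 0.06 0 0 0;0 -0.001 0.001 0.09 0 0 0;0 -0.001 0.001 0.115 0 0 0;0 -0.001 0.001 0.13 0 0 0",
)

```text
time: 34.58
tool_pos: [0.5365, -0.29, 0.0572]
tool_rot: [-0.001, 0.844, 0.536, -0.0]
contact_force: [0.1, -0.4, -0.6]
gripper_width: 0.276
grasp_force: 60.3
```

Emit:
jog_arm(
  motion="0 0 0 0.006 0 0 0;0 0 0 0.01 0 0 0;0 0 0 0.012 0 0 0;0 0 0 0.012 0 0 0;0 0 0 0.012 0 0 0",
)

```text
time: 35.2
tool_pos: [0.5372, -0.2905, 0.0531]
tool_rot: [0.0, 0.844, 0.536, 0.0]
contact_force: [0.4, -0.6, -1.5]
gripper_width: 0.278
grasp_force: 60.3
```

Emit:
jog_arm(
  motion="0 0 0 0.003 0 0 0;0 0 0 0.004 0 0 0;0 0 0 0.005 0 0 0;0 0 0 0.005 0 0 0;35 0 0 0.005 0 0 0",
)

```text
time: 35.83
tool_pos: [0.5373, -0.2906, 0.0503]
tool_rot: [0.0, 0.844, 0.536, 0.0]
contact_force: [1.3, 0.0, 0.1]
gripper_width: 0.352
grasp_force: 0.0
```

Emit:
jog_arm(
  motion="60 0 0 0 0 0 0;60 0 0 0 0 0 0;70 0 0 0 0 0 0;70 0 0 -0.08 0 0 0;70 0 0 -0.2 0 0 0",
)

```text
time: 36.45
tool_pos: [0.5354, -0.2893, 0.1484]
tool_rot: [-0.003, 0.844, 0.536, -0.001]
contact_force: [0.7, -1.0, -0.3]
gripper_width: 0.701
grasp_force: 0.0
```

Emit:
jog_arm(
  motion="70 0 0 -0.1 0 0 0;70 0.05 0 -0.15 0 0 0;70 0.15 0 -0.15 0 0 0;70 0.25 0 -0.15 0 0 0;70 0.3 0 -0.15 0 0 0",
)

```text
time: 37.08
tool_pos: [0.6015, -0.1525, 0.2253]
tool_rot: [0.0, 0.844, 0.537, 0.0]
contact_force: [0.2, -0.5, -0.3]
gripper_width: 0.701
grasp_force: 0.0
```

```bash
python3 - <<'E'
from h import *
show()
f=grab_frame('scene'); Q=cloud(f)
m=(np.hypot(Q[...,0]-.536,Q[...,1]+.29)<.03)&(Q[...,2]>.115)&(Q[...,2]<.14); print("handle top",m.sum(),Q[m].mean(0),Q[m].max(0)); 
for c in ("scene","top"):
    print(c,[(round(d["p"],2),np.round(d["at"],3).tolist()) for d in place_of(c,"nut1")[:5]])
    C=cloud(grab_frame(c))
    m=(C[...,2]>.006)&(C[...,2]<.016)&(C[...,0]>.36)&(C[...,0]<.75)&(C[...,1]>-.24)&(C[...,1]<.06)&~((abs(C[...,0]-.609)<.03)&(abs(C[...,1]+.084)<.075))
    n,l,s,_=cv2.connectedComponentsWithStats(m.astype(np.uint8))
    for i in range(1,n):
        if s[i,4]>12:
            c_,sz,a=cv2.minAreaRect((C[l==i][:,:2]*1000).astype(np.float32)); print(s[i,4],np.round(C[l==i].mean(0),4),np.round(c_,1),np.round(sz,1),round(a,1))
a=f["color"][255:300,200:300]; cv2.imwrite("pics/n1.png",cv2.resize(f["color"][230:330,130:310][:,:,::-1],None,fx=4.4,fy=4.4,interpolation=cv2.INTER_CUBIC))
E
python3 lev.py
```

```text
t 37.08 pos [ 0.6015 -0.1525  0.2253] F [ 0.2 -0.5 -0.3] w 0.701 g 0.0
[[0.423, 0.906, 0.0], [0.906, -0.423, 0.0], [0.0, 0.0, -1.0]] [-0.37  0.03  1.6   0.    1.52  0.07]
handle top 150 [ 0.54324067 -0.29203335  0.12420261] [ 0.55417763 -0.27750708  0.13096161]
scene [(0.62, [0.506, -0.004, -0.002]), (0.59, [0.503, -0.082, -0.002])]
58 [ 0.5134 -0.0049  0.0109] [512.2  -4.2] [19.7 23.6] 58.0
66 [ 0.5106 -0.0812  0.0104] [509.2 -80.4] [22.3 22.1] 89.5
31 [0.6318 0.057  0.0105] [628.9  58.7] [ 6.  37.1] 82.8
47 [ 0.4809 -0.1811  0.0109] [ 480.1 -180.1] [30.6 13.6] 78.6
113 [ 0.7459 -0.1133  0.0082] [ 743.7 -102.6] [82.7 12.8] 89.2
top [(0.58, [0.51, -0.005, -0.002]), (0.43, [0.507, -0.078, 0.003])]
149 [ 0.7444 -0.0979  0.0097] [744.9 -83.8] [114.   14.3] 86.7
60 [ 5.072e-01 -3.000e-04  1.260e-02] [ 5.072e+02 -4.000e-01] [20.4 22. ] 44.9
59 [ 0.5056 -0.0776  0.0125] [505.6 -77.8] [21.2 20.9] 88.4
0.018 15 0.089 -0.0001
0.024 10 0.0633 0.0017
0.03 10 0.0602 0.0022
0.036 12 0.0602 -0.0008
0.042 11 0.0598 -0.0001
0.048 13 0.0583 0.0008
0.054 15 0.056 0.0003
0.06 13 0.0547 0.0009
0.066 0  
t 37.38 pos [ 0.6004 -0.1556  0.2251] F [ 0.2 -0.4  0.6] w 0.699 g 0.0
[[0.426, 0.905, -0.0], [0.905, -0.426, -0.0], [-0.0, -0.0, -1.0]] [-0.37  0.03  1.6  -0.    1.52  0.07]
```

View pics/n1.png

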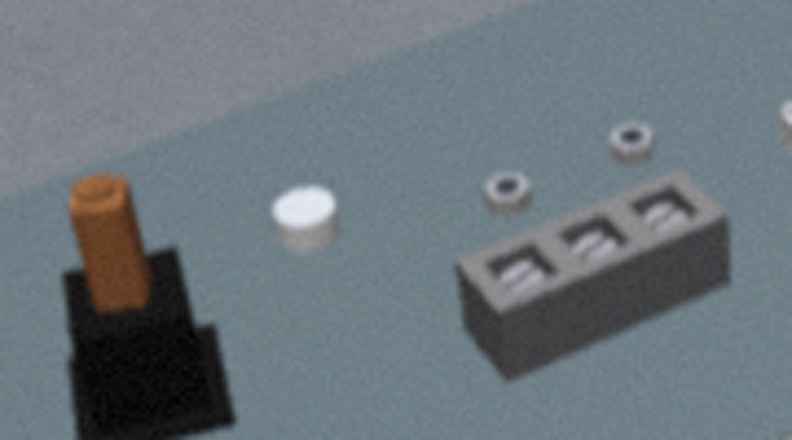

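The picture shows the driver parked at (108,240), the three slots all parallel along the block, the tin at (305,215), and the two nuts at (507,188) and (631,138). The lever is still down. Now nut A.

```bash
python3 -c "
from h import *
to(.5095,-.003,.09,90)"
```

```text
t 37.38 pos [ 0.6004 -0.1556  0.2251] F [ 0.2 -0.4  0.6] w 0.699 g 0.0
[[0.426, 0.905, -0.0], [0.905, -0.426, -0.0], [-0.0, -0.0, -1.0]] [-0.37  0.03  1.6  -0.    1.52  0.07]
yaw 64.8 SHIFT [ 0.199 -0.294  0.332] TURN [-0.     0.    -0.293] len 0.243
```

Emit:
jog_arm(
  motion="60 0.199 -0.294 0.15 0 0 -0.293;60 0.199 -0.294 0.15 0 0 -0.293;60 0.199 -0.294 0.2 0 0 -0.293;60 0.199 -0.294 0.33 0 0 -0.293;60 0.199 -0.294 0.33 0 0 -0.293",
)

```text
time: 38.0
tool_pos: [0.5061, -0.0019, 0.056]
tool_rot: [-0.003, 0.707, 0.707, -0.002]
contact_force: [0.2, -0.3, 0.6]
gripper_width: 0.604
grasp_force: 0.0
```

```bash
python3 -c "
from h import *
to(.5095,-.003,.0015,90)"
```

```text
t 38.0 pos [ 0.5061 -0.0019  0.056 ] F [ 0.2 -0.3  0.6] w 0.604 g 0.0
[[-0.0, 1.0, -0.008], [1.0, 0.0, 0.001], [0.001, -0.008, -1.0]] [-0.15 -0.09  2.01 -0.    1.23 -0.15]
yaw 90.0 SHIFT [-0.002  0.008  0.171] TURN [-0.005 -0.001  0.   ] len 0.086
```

Emit:
jog_arm(
  motion="60 0 0 0.06 0 0 0;60 0 0 0.12 0 0 0;60 0 0 0.15 0 0 0;60 0 0 0.165 0 0 0;60 0 0 0.165 0 0 0",
)

```text
time: 38.62
tool_pos: [0.5107, -0.0026, -0.0216]
tool_rot: [0.0, 0.707, 0.707, 0.0]
contact_force: [-0.1, -0.1, 0.5]
gripper_width: 0.598
grasp_force: 0.0
```

```bash
python3 -c "
from h import *
to(.5095,-.003,.0015,90)"
```

```text
t 38.62 pos [ 0.5107 -0.0026 -0.0216] F [-0.1 -0.1  0.5] w 0.598 g 0.0
[[0.0, 1.0, 0.001], [1.0, -0.0, -0.0], [-0.0, 0.001, -1.0]] [-0.15  0.03  2.03 -0.    1.07 -0.15]
yaw 90.0 SHIFT [-0.001 -0.002  0.016] TURN [ 0.001  0.    -0.   ] len 0.008
```

Emit:
jog_arm(
  motion="60 0 0 0.01 0 0 0;60 0 0 0.015 0 0 0;30 0 0 0.015 0 0 0;0 0 0 0.015 0 0 0;0 0 0 0.015 0 0 0",
)

```text
time: 39.25
tool_pos: [0.5105, -0.0021, -0.0293]
tool_rot: [0.0, 0.707, 0.707, 0.0]
contact_force: [0.7, -0.1, 3.0]
gripper_width: 0.237
grasp_force: 58.9
```

Emit:
jog_arm(
  motion="0 0 0 0 0 0 0;0 0 0 0 0 0 0;0 0 0 -0.05 0 0 0;0 0 0 -0.12 0 0 0;0 0 0 -0.16 0 0 0",
)

```text
time: 39.88
tool_pos: [0.5104, -0.0022, 0.0515]
tool_rot: [0.001, 0.707, 0.707, 0.0]
contact_force: [0.7, -0.1, 0.1]
gripper_width: 0.237
grasp_force: 58.8
```

```bash
python3 -c "
from h import *
to(.590,.10,.10,90)"
```

```text
t 39.88 pos [ 0.5104 -0.0022  0.0515] F [ 0.7 -0.1  0.1] w 0.237 g 58.8
[[-0.0, 1.0, 0.001], [1.0, 0.0, -0.0], [-0.0, 0.001, -1.0]] [-0.15 -0.08  2.01 -0.    1.22 -0.15]
yaw 90.0 SHIFT [ 0.204  0.159 -0.035] TURN [0.001 0.    0.   ] len 0.131
```

Emit:
jog_arm(
  motion="0 0.204 0.159 -0.03 0 0 0;0 0.204 0.159 -0.03 0 0 0;0 0.204 0.159 -0.03 0 0 0;0 0.204 0.159 0.05 0 0 0;0 0.204 0.159 0.11 0 0 0",
)

```text
time: 40.5
tool_pos: [0.588, 0.0995, -0.0069]
tool_rot: [-0.001, 0.707, 0.707, -0.001]
contact_force: [0.1, 0.7, -0.2]
gripper_width: 0.241
grasp_force: 58.9
```

```bash
python3 -c "
from h import *
to(.590,.10,.010,90)"
```

```text
t 40.5 pos [ 0.588   0.0995 -0.0069] F [ 0.1  0.7 -0.2] w 0.241 g 58.9
[[-0.001, 1.0, -0.002], [1.0, 0.001, -0.0], [-0.0, -0.002, -1.0]] [ 0.04  0.2   1.82 -0.    1.12  0.04]
yaw 90.0 SHIFT [0.001 0.004 0.028] TURN [-0.002  0.     0.   ] len 0.014
```

Emit:
jog_arm(
  motion="0 0 0.018 0.01 0 0 0;0 0 0.018 0.02 0 0 0;0 0 0.018 0.026 0 0 0;36 0 0.018 0.026 0 0 0;36 0 0.018 0.026 0 0 0",
)

```text
time: 41.12
tool_pos: [0.599, 0.1, -0.0169]
tool_rot: [0.0, 0.707, 0.707, 0.0]
contact_force: [-1.0, 0.0, -0.1]
gripper_width: 0.36
grasp_force: 0.0
```

Emit:
jog_arm(
  motion="36 0 0 -0.03 0 0 0;36 0 0 -0.1 0 0 0;36 0 0 -0.16 0 0 0;60 0 0 -0.2 0 0 0;60 -0.1 0 -0.2 0 0 0",
)

```text
time: 41.75
tool_pos: [0.6005, 0.0515, 0.0858]
tool_rot: [0.002, 0.705, 0.709, 0.002]
contact_force: [0.9, -0.9, -0.6]
gripper_width: 0.599
grasp_force: 0.0
```

Run:
```python
from h import *
for c in ("scene","top"):
    print(c,[(round(d["p"],2),np.round(d["at"],3).tolist()) for d in place_of(c,"nut1")[:5]])
    C=cloud(grab_frame(c))
    m=(C[...,2]>.009)&(C[...,2]<.018)&(C[...,0]>.36)&(C[...,0]<.58)&(C[...,1]>-.15)&(C[...,1]<.05)
    n,l,s,_=cv2.connectedComponentsWithStats(m.astype(np.uint8))
    for i in range(1,n):
        if s[i,4]>12: print(s[i,4],np.round(C[l==i].mean(0),4))
    m=(C[...,2]>.009)&(C[...,2]<.018)&(np.hypot(C[...,0]-.598,C[...,1]-.1)<.03); print("in tray",m.sum(),C[m].mean(0) if m.sum() else '')
to(.508,-.0795,.06,90)
```

```text
scene [(0.49, [0.509, -0.006, -0.002]), (0.43, [0.506, -0.084, -0.002]), (0.37, [0.58, 0.311, -0.001]), (0.33, [0.726, 0.246, -0.004]), (0.22, [0.781, -0.072, 0.004])]
55 [ 0.5097 -0.0809  0.011 ]
in tray 60 [0.60201926 0.09739217 0.01345365]
top [(0.53, [0.512, -0.005, -0.003]), (0.38, [0.506, -0.081, 0.002]), (0.27, [0.613, -0.043, 0.04]), (0.27, [0.607, -0.127, 0.041])]
59 [ 0.5057 -0.0773  0.013 ]
in tray 0 
t 41.95 pos [0.5983 0.0495 0.0824] F [-0.7  0.1 -0.2] w 0.601 g 0.0
[[0.001, 1.0, -0.0], [1.0, -0.001, 0.0], [0.0, -0.0, -1.0]] [-0.04  0.09  1.77  0.    1.28 -0.04]
yaw 89.9 SHIFT [-0.258 -0.18   0.107] TURN [-0.    -0.    -0.001] len 0.166
```

Nut A is in the tray. On to nut B at about (0.508, -0.079).

Emit:
jog_arm(
  motion="60 -0.258 -0.18 0 0 0 0;60 -0.258 -0.18 0 0 0 0;60 -0.258 -0.18 0 0 0 0;60 -0.258 -0.18 0.06 0 0 0;60 -0.258 -0.18 0.12 0 0 0",
)

```text
time: 42.58
tool_pos: [0.5087, -0.0788, 0.022]
tool_rot: [0.0, 0.707, 0.707, 0.0]
contact_force: [0.2, -0.5, -0.7]
gripper_width: 0.602
grasp_force: 0.0
```

```bash
python3 -c "
from h import *
to(.508,-.0795,.0015,90)"
```

```text
t 42.58 pos [ 0.5087 -0.0788  0.022 ] F [ 0.2 -0.5 -0.7] w 0.602 g 0.0
[[-0.0, 1.0, 0.001], [1.0, 0.0, 0.0], [0.0, 0.001, -1.0]] [-0.3  -0.03  2.01  0.    1.16 -0.3 ]
yaw 90.0 SHIFT [-0.001 -0.002  0.103] TURN [ 0.001 -0.     0.   ] len 0.051
```

Emit:
jog_arm(
  motion="60 0 0 0.05 0 0 0;60 0 0 0.08 0 0 0;60 0 0 0.095 0 0 0;60 0 0 0.103 0 0 0;30 0 0 0.103 0 0 0",
)

```text
time: 43.2
tool_pos: [0.509, -0.0792, -0.0288]
tool_rot: [0.0, 0.707, 0.707, 0.0]
contact_force: [-0.2, 0.3, -0.6]
gripper_width: 0.4
grasp_force: 0.0
```

Emit:
jog_arm(
  motion="0 0 0 0 0 0 0;0 0 0 0 0 0 0;0 0 0 0 0 0 0;0 0 0 -0.05 0 0 0;0 0 0 -0.16 0 0 0",
)

```text
time: 43.82
tool_pos: [0.5054, -0.0782, 0.0482]
tool_rot: [-0.003, 0.707, 0.707, -0.002]
contact_force: [1.0, -1.2, 0.3]
gripper_width: 0.248
grasp_force: 58.9
```

```bash
python3 -c "
from h import *
to(.605,.14,.10,90)"
```

```text
t 43.83 pos [ 0.5054 -0.0782  0.0482] F [ 1.  -1.2  0.3] w 0.248 g 58.9
[[-0.0, 1.0, -0.007], [1.0, 0.0, 0.002], [0.002, -0.007, -1.0]] [-0.3  -0.07  2.   -0.    1.22 -0.3 ]
yaw 90.0 SHIFT [ 0.437  0.199 -0.042] TURN [-0.005 -0.001  0.   ] len 0.241
```

Emit:
jog_arm(
  motion="0 0.437 0.195 -0.04 0 0 0;0 0.437 0.195 -0.04 0 0 0;0 0.437 0.195 -0.04 0 0 0;0 0.437 0.195 -0.04 0 0 0;0 0.437 0.195 -0.04 0 0 0",
)

```text
time: 44.45
tool_pos: [0.6069, 0.1426, 0.0709]
tool_rot: [0.0, 0.705, 0.709, 0.001]
contact_force: [-0.3, -0.6, -0.5]
gripper_width: 0.245
grasp_force: 58.9
```

```bash
python3 -c "
from h import *
to(.605,.14,.010,90)"
```

```text
t 44.45 pos [0.6069 0.1426 0.0709] F [-0.3 -0.6 -0.5] w 0.245 g 58.9
[[-0.005, 1.0, 0.001], [1.0, 0.005, 0.001], [0.001, 0.001, -1.0]] [0.11 0.16 1.72 0.   1.26 0.11]
yaw 90.3 SHIFT [-0.005 -0.004  0.184] TURN [ 0.001 -0.     0.003] len 0.092
```

Emit:
jog_arm(
  motion="0 -0.003 -0.003 0.08 0 0 0;0 -0.003 -0.003 0.15 0 0 0;0 -0.003 -0.003 0.178 0 0 0;0 -0.003 -0.003 0.178 0 0 0;36 -0.003 -0.003 0.178 0 0 0",
)

```text
time: 45.08
tool_pos: [0.6059, 0.1378, -0.0165]
tool_rot: [0.001, 0.707, 0.707, 0.001]
contact_force: [0.8, -0.0, -0.4]
gripper_width: 0.361
grasp_force: 0.0
```

Emit:
jog_arm(
  motion="36 0 0 0 0 0 0;36 0 0 -0.05 0 0 0;36 0 0 -0.15 0 0 0;36 0 0 -0.25 0 0 0;20 0 0 -0.3 0 0 0",
)

```text
time: 45.7
tool_pos: [0.6068, 0.1382, 0.1373]
tool_rot: [0.002, 0.707, 0.707, 0.003]
contact_force: [0.3, 0.0, -0.7]
gripper_width: 0.205
grasp_force: 0.0
```

```bash
python3 - <<'E'
from h import *
f=grab_frame("scene");C=cloud(f)
m=(C[...,2]>.009)&(C[...,2]<.0175)&(abs(C[...,0]-.605)<.04)&(abs(C[...,1]-.117)<.045)
n,l,s,_=cv2.connectedComponentsWithStats(m.astype(np.uint8)); print([(s[i,4],np.round(C[l==i].mean(0),3)) for i in range(1,n) if s[i,4]>8])
m=(C[...,2]>.009)&(C[...,2]<.018)&(C[...,0]>.36)&(C[...,0]<.58)&(C[...,1]>-.16)&(C[...,1]<.25); print("loose",m.sum())
save(f,"t9.png",(180,330,130,390),3)
show()
E
python3 lev.py
```

```text
[(np.int32(57), array([0.609, 0.135, 0.013])), (np.int32(57), array([0.602, 0.097, 0.014]))]
loose 137
t 45.75 pos [0.6083 0.1385 0.1403] F [1.3 0.5 3.2] w 0.2 g 0.0
[[-0.001, 1.0, 0.012], [1.0, 0.001, 0.001], [0.001, 0.012, -1.0]] [ 0.1   0.08  1.68 -0.    1.36  0.1 ]
0.018 15 0.0897 0.0002
0.024 10 0.0646 0.0014
0.03 10 0.0624 0.0017
0.036 12 0.0588 -0.0002
0.042 11 0.0565 -0.0001
0.048 16 0.0568 0.0001
0.054 13 0.057 0.0006
0.06 13 0.054 0.0017
0.066 0  
t 45.8 pos [0.6077 0.1384 0.1377] F [ 1.4 -0.1  1.3] w 0.199 g 0.0
[[-0.001, 1.0, 0.01], [1.0, 0.001, 0.001], [0.001, 0.01, -1.0]] [ 0.1   0.09  1.68 -0.    1.36  0.1 ]
```

View pics/t9.png

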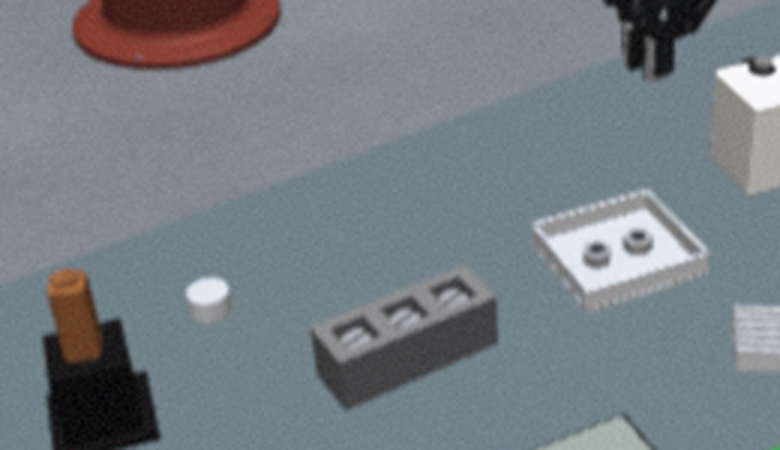

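Bench clear: both nuts are in the tray at (597,252) and (638,240), the lever is down and the driver parked. Now set up a tilted pinch on the paddle that will turn with the lever.

```bash
cat > lift.py <<'E'
from h import *
import sys
yb=np.array([.213,.977,0]); out=np.array([-.977,.213,0]); H=np.array([.559,.310,.07])-.010*out
def pose(lev,lean,back=0,depth=.014):
    """lev: joint value; lean rad toward +box x; back: retreat along tool z"""
    a=.3-lev; G=H+.066*(np.cos(a)*out+np.array([0,0,np.sin(a)]))
    zt=np.array([0,0,-np.cos(lean)])-np.sin(lean)*out
    return G+(depth-back)*zt, R.from_rotvec(-lean*yb)
def go(lev,lean,back=0):
    p,t=pose(lev,lean,back); print("target",np.round(p,3)); to(*p,167.7,t)
if __name__=="__main__": go(*map(float,sys.argv[1:]))
E
python3 lift.py .6 0 .11; python3 lift.py .6 .6 .08
```

```text
target [0.507 0.321 0.146]
t 45.8 pos [0.6077 0.1384 0.1377] F [ 1.4 -0.1  1.3] w 0.199 g 0.0
[[-0.001, 1.0, 0.01], [1.0, 0.001, 0.001], [0.001, 0.01, -1.0]] [ 0.1   0.09  1.68 -0.    1.36  0.1 ]
yaw 90.0 SHIFT [ 0.366 -0.201  0.043] TURN [ 0.006  0.004 -0.904] len 0.21
target [0.471 0.329 0.105]
t 45.8 pos [0.6077 0.1384 0.1377] F [ 1.4 -0.1  1.3] w 0.199 g 0.0
[[-0.001, 1.0, 0.01], [1.0, 0.001, 0.001], [0.001, 0.01, -1.0]] [ 0.1   0.09  1.68 -0.    1.36  0.1 ]
yaw 90.0 SHIFT [ 0.382 -0.274  0.125] TURN [-0.265 -0.332 -0.876] len 0.243
```

Emit:
jog_arm(
  motion="20 0.384 -0.294 0 0 0 -0.12;20 0.384 -0.294 0 0 0 -0.24;20 0.384 -0.294 0 0 0 -0.36;45 0.384 -0.294 0 0 0 -0.48;45 0.384 -0.294 0 0 0 -0.6",
)

```text
time: 46.42
tool_pos: [0.4542, 0.3321, 0.1302]
tool_rot: [-0.001, 0.324, 0.946, -0.001]
contact_force: [0.8, -0.3, -0.2]
gripper_width: 0.446
grasp_force: 0.0
```

```bash
python3 lift.py .6 .6 .08
```

```text
target [0.471 0.329 0.105]
t 46.42 pos [0.4542 0.3321 0.1302] F [ 0.8 -0.3 -0.2] w 0.446 g 0.0
[[-0.791, 0.612, -0.002], [0.612, 0.791, -0.0], [0.001, -0.002, -1.0]] [ 0.5  -0.04  1.83  0.    1.36 -0.41]
yaw 142.2 SHIFT [-0.03   0.016  0.112] TURN [-0.09  -0.394 -0.287] len 0.059
```

```bash
python3 - <<'E'
s=open('h.py').read()
i=s.index("def to("); 
s=s[:i]+'''def to(x,y,z,yaw=None,tilt=None):
    s=state();Rm=rot()
    cur=np.rad2deg(np.arctan2(Rm.as_matrix()[1,0],Rm.as_matrix()[0,0]))
    if yaw is None: yaw=cur
    T=R.from_euler("z",yaw,degrees=True)*R.from_euler("x",180,degrees=True)
    if tilt is not None: T=tilt*T
    tgt=np.array([x,y,z])+OFF*T.as_matrix()[:,2]
    d=Rm.inv().apply(tgt-s["tool_pos"])/.5
    r=(Rm.inv()*T).as_rotvec()/1.5
    show(); print("yaw",round(cur,1),"SHIFT",np.round(d,3),"TURN",np.round(r,3),"len",round(np.linalg.norm(d)*.5,3))
'''
open('h.py','w').write(s)
E
python3 lift.py .6 .6 .08
```

```text
target [0.471 0.329 0.105]
t 46.42 pos [0.4542 0.3321 0.1302] F [ 0.8 -0.3 -0.2] w 0.446 g 0.0
[[-0.791, 0.612, -0.002], [0.612, 0.791, -0.0], [0.001, -0.002, -1.0]] [ 0.5  -0.04  1.83  0.    1.36 -0.41]
yaw 142.2 SHIFT [-0.061  0.031  0.101] TURN [-0.09  -0.394 -0.287] len 0.061
```

Emit:
jog_arm(
  motion="45 -0.061 0.031 0.04 -0.09 -0.394 -0.287;45 -0.061 0.031 0.04 -0.09 -0.394 -0.287;45 -0.061 0.031 0.06 -0.09 -0.394 -0.287;45 -0.061 0.031 0.1 -0.09 -0.394 -0.287;45 -0.061 0.031 0.1 -0.09 -0.394 -0.287",
)

```text
time: 47.05
tool_pos: [0.4857, 0.3207, 0.0753]
tool_rot: [0.29, 0.106, 0.95, -0.036]
contact_force: [1.1, -0.6, 0.2]
gripper_width: 0.448
grasp_force: 0.0
```

```bash
python3 lift.py .6 .6 .08; python3 lift.py .6 .6 0
python3 - <<'E'
from h import *
f=grab_frame("scene"); save(f,"tilt.png",(110,260,310,470),4)
p=state()["tool_pos"]-OFF*rot().as_matrix()[:,2]; print("true tcp",p,"px",project(f,p))
E
```

```text
target [0.471 0.329 0.105]
t 47.05 pos [0.4857 0.3207 0.0753] F [ 1.1 -0.6  0.2] w 0.448 g 0.0
[[-0.809, 0.223, 0.544], [0.181, 0.975, -0.13], [-0.559, -0.007, -0.829]] [ 0.7  -0.11  2.09 -0.62  0.88 -0.32]
yaw 167.4 SHIFT [-0.006  0.01  -0.006] TURN [-0.007 -0.004 -0.003] len 0.007
target [0.515 0.32  0.039]
t 47.05 pos [0.4857 0.3207 0.0753] F [ 1.1 -0.6  0.2] w 0.448 g 0.0
[[-0.809, 0.223, 0.544], [0.181, 0.975, -0.13], [-0.559, -0.007, -0.829]] [ 0.7  -0.11  2.09 -0.62  0.88 -0.32]
yaw 167.4 SHIFT [-0.007  0.012  0.154] TURN [-0.007 -0.004 -0.003] len 0.077
true tcp [0.47166765 0.32604384 0.10449556] px (np.float64(365.95527498088506), np.float64(184.07020078063132))
```

View pics/tilt.png

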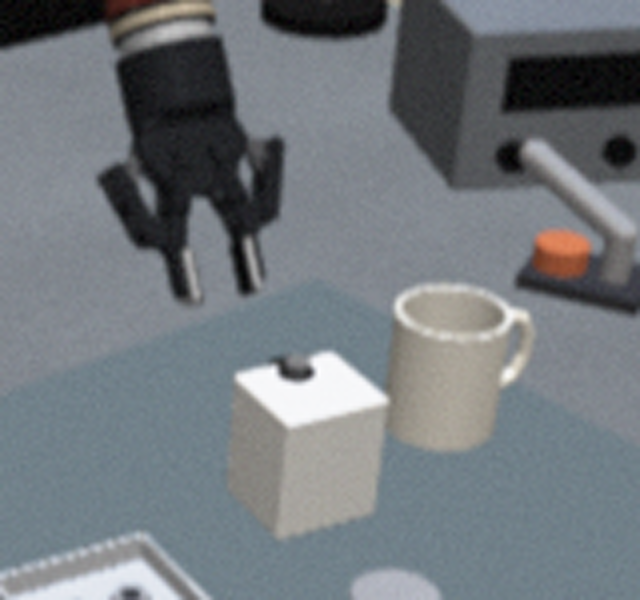

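The tip midpoint at crop (222,297), i.e. pixel (365.5,184.2), matches the prediction (366,184), so the offset holds. Approach the paddle.

Emit:
jog_arm(
  motion="45 -0.007 0.01 0.04 -0.007 -0.004 -0.003;45 -0.007 0.01 0.08 -0.007 -0.004 -0.003;45 -0.007 0.01 0.12 -0.007 -0.004 -0.003;45 -0.007 0.01 0.145 -0.007 -0.004 -0.003;45 -0.007 0.01 0.154 -0.007 -0.004 -0.003",
)

```text
time: 47.72
tool_pos: [0.5388, 0.3175, 0.0208]
tool_rot: [0.298, 0.105, 0.948, -0.029]
contact_force: [0.1, 0.4, 0.3]
gripper_width: 0.455
grasp_force: 0.0
```

```bash
python3 lift.py .6 .6 0; python3 lev.py
```

```text
target [0.515 0.32  0.039]
t 47.73 pos [0.5388 0.3175 0.0208] F [0.1 0.4 0.3] w 0.455 g 0.0
[[-0.801, 0.216, 0.559], [0.182, 0.976, -0.117], [-0.571, 0.008, -0.821]] [ 0.62  0.05  2.04 -0.68  0.73 -0.28]
yaw 167.2 SHIFT [ 0.019 -0.006  0.005] TURN [ 0.003  0.005 -0.005] len 0.01
0.018 15 0.0908 -0.0003
0.024 10 0.0648 0.0012
0.03 10 0.0607 0.002
0.036 12 0.0579 -0.0002
0.042 11 0.0592 0.0002
0.048 15 0.0574 0.0008
0.054 15 0.0559 0.0
0.06 12 0.0533 0.0013
0.066 0  
t 47.77 pos [0.5384 0.3174 0.0205] F [-1.4 -0.1  0.2] w 0.449 g 0.0
[[-0.801, 0.216, 0.559], [0.182, 0.976, -0.117], [-0.571, 0.008, -0.821]] [ 0.62  0.05  2.04 -0.68  0.73 -0.28]
```

Emit:
jog_arm(
  motion="45 0.019 -0.006 0.005 0 0.004 -0.004;45 0.019 -0.006 0.005 0 0.004 -0.004;45 0.019 -0.006 0.005 0 0.004 -0.004;0 0.019 -0.006 0.005 0 0.004 -0.004;0 0.019 -0.006 0.005 0 0.004 -0.004",
)

```text
time: 48.4
tool_pos: [0.5306, 0.3172, 0.0133]
tool_rot: [0.295, 0.101, 0.95, -0.028]
contact_force: [-1.9, 3.5, 1.3]
gripper_width: 0.142
grasp_force: 60.6
```

Emit:
jog_arm(
  motion="0 0 0 0 0 0 0;0 0 0 0 0 0 0;0 0 0 0 0 0 0;0 0 0 0 0 0 0;0 0 0 0 0 0 0",
)

```text
time: 49.02
tool_pos: [0.5306, 0.3171, 0.0133]
tool_rot: [0.295, 0.101, 0.95, -0.028]
contact_force: [-4.4, 3.8, 3.2]
gripper_width: 0.146
grasp_force: 60.9
```

```bash
python3 lift.py .6 .6 0; for a in .5 .4 .3 .2 .1 0 -.05; do python3 lift.py $a $a 0 | tail -1; done
```

```text
target [0.515 0.32  0.039]
t 49.02 pos [0.5306 0.3171 0.0133] F [-4.4  3.8  3.2] w 0.146 g 60.9
[[-0.805, 0.209, 0.555], [0.175, 0.978, -0.114], [-0.566, 0.006, -0.824]] [ 0.63  0.05  2.06 -0.68  0.72 -0.28]
yaw 167.7 SHIFT [-0.003 -0.002  0.002] TURN [0.005 0.001 0.   ] len 0.002
yaw 167.7 SHIFT [ 0.002 -0.002 -0.011] TURN [0.005 0.068 0.   ] len 0.006
yaw 167.7 SHIFT [ 0.005 -0.002 -0.024] TURN [0.005 0.135 0.001] len 0.012
yaw 167.7 SHIFT [ 0.007 -0.001 -0.038] TURN [0.005 0.201 0.001] len 0.019
yaw 167.7 SHIFT [ 0.007 -0.001 -0.051] TURN [0.005 0.268 0.001] len 0.026
yaw 167.7 SHIFT [ 0.006 -0.001 -0.065] TURN [0.005 0.335 0.001] len 0.033
yaw 167.7 SHIFT [ 0.004 -0.001 -0.078] TURN [0.005 0.401 0.002] len 0.039
yaw 167.7 SHIFT [ 0.002 -0.001 -0.085] TURN [0.005 0.435 0.002] len 0.043
```

Emit:
jog_arm(
  motion="0 0.005 0 -0.013 0 0.067 0;0 0.008 0 -0.026 0 0.133 0;0 0.01 0 -0.04 0 0.2 0;0 0.01 0 -0.053 0 0.267 0;0 0.009 0 -0.067 0 0.333 0",
)

```text
time: 49.65
tool_pos: [0.5084, 0.3218, 0.0387]
tool_rot: [0.05, 0.105, 0.993, -0.002]
contact_force: [1.6, 1.3, 0.0]
gripper_width: 0.144
grasp_force: 60.1
```

```bash
for a in .1 0 -.04; do python3 lift.py $a $a 0; done
```

```text
target [0.507 0.321 0.069]
t 49.65 pos [0.5084 0.3218 0.0387] F [1.6 1.3 0. ] w 0.144 g 60.1
[[-0.973, 0.209, 0.098], [0.209, 0.978, -0.014], [-0.099, 0.007, -0.995]] [ 0.47  0.1   1.85 -0.06  1.11 -0.86]
yaw 167.9 SHIFT [-0.003 -0.002  0.001] TURN [ 0.005 -0.001  0.002] len 0.002
target [0.507 0.321 0.076]
t 49.65 pos [0.5084 0.3218 0.0387] F [1.6 1.3 0. ] w 0.144 g 60.1
[[-0.973, 0.209, 0.098], [0.209, 0.978, -0.014], [-0.099, 0.007, -0.995]] [ 0.47  0.1   1.85 -0.06  1.11 -0.86]
yaw 167.9 SHIFT [ 0.001 -0.002 -0.012] TURN [0.005 0.066 0.002] len 0.006
target [0.507 0.321 0.078]
t 49.65 pos [0.5084 0.3218 0.0387] F [1.6 1.3 0. ] w 0.144 g 60.1
[[-0.973, 0.209, 0.098], [0.209, 0.978, -0.014], [-0.099, 0.007, -0.995]] [ 0.47  0.1   1.85 -0.06  1.11 -0.86]
yaw 167.9 SHIFT [ 0.002 -0.001 -0.017] TURN [0.005 0.093 0.002] len 0.009
```

Emit:
jog_arm(
  motion="0 0.002 0 -0.007 0 0.033 0;0 0.004 0 -0.014 0 0.066 0;0 0.005 0 -0.018 0 0.085 0;0 0.005 0 -0.022 0 0.1 0;0 0.005 0 -0.022 0 0.1 0",
)

```text
time: 50.28
tool_pos: [0.5044, 0.3215, 0.0483]
tool_rot: [-0.024, 0.105, 0.994, 0.004]
contact_force: [0.8, -1.1, -0.6]
gripper_width: 0.007
grasp_force: 0.0
```

```bash
python3 lift.py 0 0 0;python3 lift.py 0 0 .09
```

```text
target [0.507 0.321 0.076]
t 50.27 pos [0.5044 0.3215 0.0483] F [ 0.8 -1.1 -0.6] w 0.007 g 0.0
[[-0.977, 0.21, -0.048], [0.209, 0.978, 0.014], [0.05, 0.004, -0.999]] [ 0.43  0.15  1.77  0.03  1.26 -0.94]
yaw 167.9 SHIFT [-0.006  0.001  0.007] TURN [ 0.002 -0.033  0.002] len 0.005
target [0.507 0.321 0.166]
t 50.27 pos [0.5044 0.3215 0.0483] F [ 0.8 -1.1 -0.6] w 0.007 g 0.0
[[-0.977, 0.21, -0.048], [0.209, 0.978, 0.014], [0.05, 0.004, -0.999]] [ 0.43  0.15  1.77  0.03  1.26 -0.94]
yaw 167.9 SHIFT [ 0.003  0.001 -0.172] TURN [ 0.002 -0.033  0.002] len 0.086
```

```bash
python3 lev.py
python3 - <<'E'
from h import *
f=grab_frame("top"); a=f["color"][235:305,185:255][:,:,::-1]; g=grab_frame("scene")["color"][150:220,335:405][:,:,::-1]
cv2.imwrite("pics/slip.png",cv2.resize(np.hstack([a,g]),None,fx=5.7,fy=5.7,interpolation=cv2.INTER_CUBIC))
E
```

```text
0.018 38 0.3945 -0.0014
0.024 33 0.396 -0.0007
0.03 35 0.3978 -0.001
0.036 33 0.3984 -0.001
0.042 35 0.3986 -0.0003
0.048 35 0.3985 0.0002
0.054 36 0.3971 -0.0006
0.06 36 0.3955 0.0001
0.066 38 0.3929 -0.0003
t 50.33 pos [0.5047 0.3211 0.0482] F [-0.3  1.   0.3] w -0.001 g 0.0
[[-0.977, 0.21, -0.047], [0.209, 0.978, 0.013], [0.048, 0.003, -0.999]] [ 0.43  0.15  1.77  0.03  1.25 -0.94]
```

View pics/slip.png

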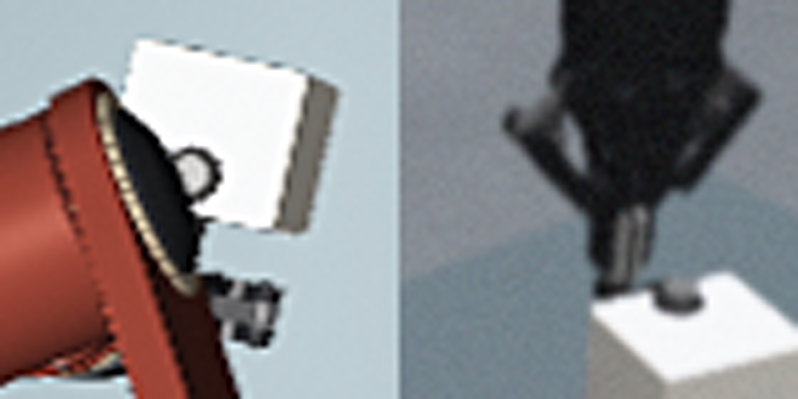

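The shut fingers at right (620,250) have something dark under them at (605,290), so the paddle may have slipped below. Lift away and measure the lever.

Emit:
jog_arm(
  motion="0 0 0 -0.08 0 0 0;0 0.05 0 -0.16 0 0 0;0 0.15 0 -0.17 0 0 0;20 0.22 0 -0.17 0 0 0;45 0.22 0 -0.17 0 0 0",
)

```text
time: 51.05
tool_pos: [0.3997, 0.3433, 0.1388]
tool_rot: [-0.023, 0.104, 0.994, 0.004]
contact_force: [-0.3, -0.0, -0.5]
gripper_width: 0.403
grasp_force: 0.0
```

```bash
python3 lev.py
python3 - <<'E'
from h import *
C=cloud(grab_frame("scene"))
m=(np.hypot(C[...,0]-.507,C[...,1]-.321)<.02)&(C[...,2]>.03)&(C[...,2]<.12); print(m.sum(),C[m].mean(0) if m.sum() else '')
E
```

```text
0.018 14 0.0914 -0.0003
0.024 11 0.0691 0.0008
0.03 11 0.0667 0.0028
0.036 11 0.0676 0.0005
0.042 11 0.0675 0.0005
0.048 16 0.0667 -0.0002
0.054 12 0.0671 -0.0004
0.06 14 0.0655 0.0004
0.066 5 0.0633 0.0009
t 51.1 pos [0.4008 0.3431 0.1387] F [-0.   0.2  0.4] w 0.448 g 0.0
[[-0.977, 0.209, -0.045], [0.208, 0.978, 0.014], [0.047, 0.004, -0.999]] [ 0.55 -0.12  1.88  0.04  1.41 -0.82]
10 [0.5028206  0.32057443 0.06374394]
```

The lever fell back below level: the paddle slipped. I'll lift it with the shut fingertips from below instead, leaning about 0.9 rad.

```bash
cat > under.py <<'E'
from h import *
from lift import yb,out
import sys
B=np.array([.559,.310,0])
def go(zc,lean,back=0,dc=.058):
    inn=-out; up=np.array([0,0,1.])
    u=np.cos(lean)*inn+np.sin(lean)*up; zt=np.sin(lean)*inn-np.cos(lean)*up
    p=B+dc*out+zc*up-.011*u-back*zt
    print("T",np.round(p,3)); to(*p,167.7,R.from_rotvec(-lean*yb))
go(*map(float,sys.argv[1:]))
E
python3 lev.py | head -8; python3 under.py .03 .9 .06
```

```text
0.018 14 0.091 -0.0001
0.024 11 0.0682 0.0012
0.03 11 0.0694 0.0021
0.036 11 0.0662 0.0001
0.042 11 0.067 0.0007
0.048 15 0.0661 0.0015
0.054 13 0.0643 -0.0004
0.06 15 0.064 0.0017
T [0.45  0.334 0.059]
t 51.2 pos [0.4019 0.3429 0.1386] F [ 1.  -0.1  0.2] w 0.449 g 0.0
[[-0.977, 0.21, -0.046], [0.21, 0.978, 0.014], [0.047, 0.004, -0.999]] [ 0.54 -0.11  1.88  0.04  1.41 -0.82]
yaw 167.9 SHIFT [-0.155  0.001  0.191] TURN [ 0.003 -0.632  0.001] len 0.123
```

Emit:
jog_arm(
  motion="0 -0.06 0 0.05 0 -0.13 0;0 -0.1 0 0.1 0 -0.26 0;0 -0.13 0 0.14 0 -0.39 0;0 -0.155 0 0.17 0 -0.52 0;0 -0.155 0 0.19 0 -0.632 0",
)

```text
time: 51.82
tool_pos: [0.4677, 0.328, 0.0526]
tool_rot: [0.399, 0.101, 0.91, -0.043]
contact_force: [29.3, -4.1, 29.4]
gripper_width: -0.002
grasp_force: 0.0
```

```bash
python3 under.py .03 .9 .06;python3 under.py .03 .9 0
```

```text
T [0.45  0.334 0.059]
t 51.83 pos [0.4677 0.328  0.0526] F [29.3 -4.1 29.4] w -0.002 g 0.0
[[-0.662, 0.218, 0.717], [0.149, 0.976, -0.16], [-0.735, 0.001, -0.678]] [ 0.83 -0.06  2.18 -1.02  0.84  0.13]
yaw 167.3 SHIFT [0.012 0.004 0.026] TURN [-0.002 -0.05  -0.003] len 0.014
T [0.496 0.324 0.021]
t 51.83 pos [0.4677 0.328  0.0526] F [29.3 -4.1 29.4] w -0.002 g 0.0
[[-0.662, 0.218, 0.717], [0.149, 0.976, -0.16], [-0.735, 0.001, -0.678]] [ 0.83 -0.06  2.18 -1.02  0.84  0.13]
yaw 167.3 SHIFT [0.003 0.004 0.146] TURN [-0.002 -0.05  -0.003] len 0.073
```

Contact of 29 N and joint 4 at its limit: back off at once.

Emit:
jog_arm(
  motion="0 0.02 0 -0.03 0 0.1 0;0 0.03 0 -0.05 0 0.2 0;0 0.03 0 -0.05 0 0.25 0;0 0.03 0 -0.05 0 0.25 0;0 0.03 0 -0.05 0 0.25 0",
)

```text
time: 52.45
tool_pos: [0.4405, 0.3347, 0.0602]
tool_rot: [0.223, 0.105, 0.969, -0.025]
contact_force: [-0.2, -0.3, -0.4]
gripper_width: -0.001
grasp_force: 0.0
```

```bash
python3 under.py .03 .55 .06;python3 under.py .03 .55 0; python3 lev.py | head -8
python3 - <<'E'
from h import *
save(grab_frame("scene"),"wr.png",(60,230,270,470),3.5)
E
```

```text
T [0.463 0.331 0.075]
t 52.45 pos [0.4405 0.3347 0.0602] F [-0.2 -0.3 -0.4] w -0.001 g 0.0
[[-0.879, 0.215, 0.426], [0.193, 0.977, -0.095], [-0.437, -0.001, -0.9]] [ 0.71 -0.13  2.09 -0.45  0.95 -0.42]
yaw 167.6 SHIFT [-0.059  0.002  0.054] TURN [-0.001 -0.065 -0.001] len 0.04
T [0.493 0.324 0.024]
t 52.45 pos [0.4405 0.3347 0.0602] F [-0.2 -0.3 -0.4] w -0.001 g 0.0
[[-0.879, 0.215, 0.426], [0.193, 0.977, -0.095], [-0.437, -0.001, -0.9]] [ 0.71 -0.13  2.09 -0.45  0.95 -0.42]
yaw 167.6 SHIFT [-0.071  0.003  0.173] TURN [-0.001 -0.065 -0.001] len 0.094
0.018 14 0.0915 -0.0006
0.024 11 0.0687 0.0007
0.03 10 0.0679 0.0016
0.036 11 0.0666 -0.0008
0.042 11 0.0658 0.0006
0.048 15 0.0665 0.0007
0.054 14 0.0663 -0.0011
0.06 13 0.0645 0.0013
```

View pics/wr.png

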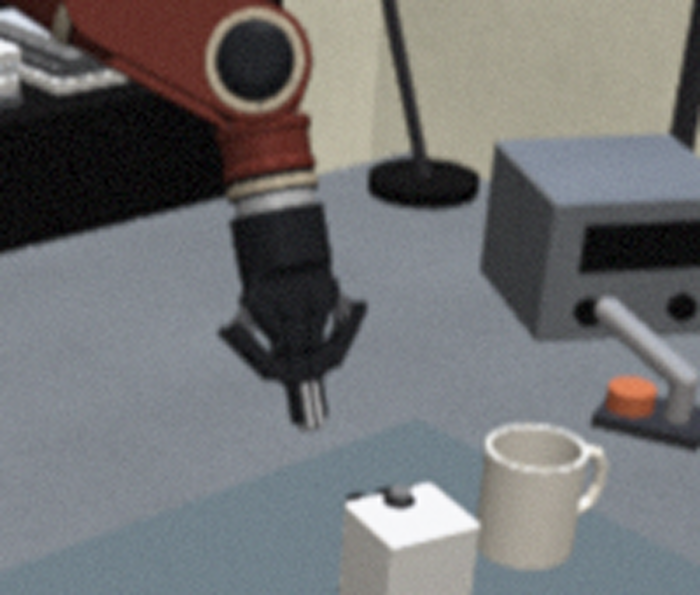

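The 29 N was a transient; force is back to zero. The wrist is clear of everything. The lever rests at about 0.45, so I'll pinch again, deeper this time and without overshoot.

```bash
sed -i 's/depth=.014/depth=.022/' lift.py; python3 lift.py .46 .46 .08
```

```text
target [0.48  0.327 0.111]
t 52.55 pos [0.4398 0.3349 0.06  ] F [-0.1  0.4  0.1] w -0.002 g 0.0
[[-0.879, 0.213, 0.426], [0.192, 0.977, -0.094], [-0.436, -0.001, -0.9]] [ 0.71 -0.13  2.1  -0.45  0.95 -0.42]
yaw 167.7 SHIFT [-0.119  0.002  0.005] TURN [-0.001 -0.006  0.   ] len 0.06
```

Emit:
jog_arm(
  motion="45 -0.05 0.002 0 0 0 0;45 -0.1 0.002 0 0 0 0;45 -0.119 0.002 0.005 0 -0.006 0;45 -0.119 0.002 0.005 0 -0.006 0;45 -0.119 0.002 0.005 0 -0.006 0",
)

```text
time: 53.18
tool_pos: [0.4929, 0.3246, 0.0838]
tool_rot: [0.227, 0.104, 0.968, -0.025]
contact_force: [-0.1, 0.8, 0.0]
gripper_width: 0.451
grasp_force: 0.0
```

```bash
python3 lift.py .46 .46 0
```

```text
target [0.515 0.32  0.04 ]
t 53.17 pos [0.4929 0.3246 0.0838] F [-0.1  0.8  0. ] w 0.451 g 0.0
[[-0.876, 0.213, 0.433], [0.191, 0.977, -0.095], [-0.444, -0.001, -0.896]] [ 0.63 -0.1   2.02 -0.42  0.95 -0.52]
yaw 167.7 SHIFT [-0.001 -0.     0.161] TURN [-0. -0.  0.] len 0.08
```

Emit:
jog_arm(
  motion="45 0 0 0.05 0 0 0;45 0 0 0.1 0 0 0;45 0 0 0.14 0 0 0;45 0 0 0.161 0 0 0;45 0 0 0.161 0 0 0",
)

```text
time: 53.8
tool_pos: [0.5283, 0.3168, 0.0119]
tool_rot: [0.226, 0.104, 0.968, -0.025]
contact_force: [-0.3, 0.7, 0.5]
gripper_width: 0.451
grasp_force: 0.0
```

```bash
python3 lift.py .46 .46 0
```

```text
target [0.515 0.32  0.04 ]
t 53.8 pos [0.5283 0.3168 0.0119] F [-0.3  0.7  0.5] w 0.451 g 0.0
[[-0.876, 0.214, 0.433], [0.191, 0.977, -0.095], [-0.444, -0.001, -0.896]] [ 0.58  0.06  2.   -0.46  0.8  -0.5 ]
yaw 167.7 SHIFT [ 0. -0. -0.] TURN [-0.001 -0.    -0.   ] len 0.0
```

Emit:
jog_arm(
  motion="0 0 0 0 0 0 0;0 0 0 0 0 0 0;0 0 0 0 0 0 0;0 0 0 0 0 0 0;0 0 0 0 0 0 0",
)

```text
time: 54.42
tool_pos: [0.5293, 0.3174, 0.0133]
tool_rot: [0.228, 0.105, 0.968, -0.024]
contact_force: [-0.8, 0.3, 1.9]
gripper_width: 0.151
grasp_force: 58.9
```

```bash
for a in .46 .37 .28 .19 .1 .02; do python3 lift.py $a $a 0|tail -1; done; python3 lev.py
```

```text
yaw 167.6 SHIFT [ 0.003 -0.002  0.001] TURN [ 0.001  0.001 -0.001] len 0.002
yaw 167.6 SHIFT [ 0.009 -0.002 -0.01 ] TURN [ 0.001  0.061 -0.001] len 0.007
yaw 167.6 SHIFT [ 0.013 -0.002 -0.022] TURN [ 0.001  0.121 -0.001] len 0.013
yaw 167.6 SHIFT [ 0.016 -0.002 -0.035] TURN [ 0.001  0.181 -0.001] len 0.019
yaw 167.6 SHIFT [ 0.019 -0.002 -0.047] TURN [ 0.001  0.241 -0.   ] len 0.025
yaw 167.6 SHIFT [ 0.02  -0.002 -0.059] TURN [ 0.001  0.294 -0.   ] len 0.031
0.018 14 0.0912 0.0005
0.024 11 0.0673 0.0009
0.03 11 0.0679 0.0014
0.036 14 0.0656 -0.0016
0.042 19 0.0653 0.0003
0.048 19 0.0687 0.0018
0.054 14 0.0667 0.0054
0.06 10 0.0676 0.0056
0.066 27 0.1242 0.0035
t 54.48 pos [0.5293 0.3174 0.0133] F [-0.8  0.2  1.7] w 0.153 g 58.9
[[-0.875, 0.213, 0.435], [0.192, 0.977, -0.094], [-0.445, 0.001, -0.895]] [ 0.58  0.06  2.   -0.46  0.8  -0.5 ]
```

Emit:
jog_arm(
  motion="0 0.003 0 -0.005 0 0.03 0;0 0.006 0 -0.011 0 0.06 0;0 0.008 0 -0.017 0 0.09 0;0 0.01 0 -0.023 0 0.12 0;0 0.012 0 -0.03 0 0.15 0",
)

```text
time: 55.1
tool_pos: [0.5179, 0.3199, 0.0242]
tool_rot: [0.117, 0.107, 0.987, -0.012]
contact_force: [1.7, -0.9, -0.2]
gripper_width: 0.146
grasp_force: 58.7
```

```bash
python3 lev.py; for a in .23 .1 .0; do python3 lift.py $a $a 0|tail -1; done
```

```text
0.018 16 0.088 -0.0002
0.024 10 0.0754 0.0011
0.03 12 0.077 0.0017
0.036 11 0.0782 -0.0008
0.042 32 0.0851 0.0001
0.048 52 0.2099 -0.0015
0.054 30 0.2327 -0.0042
0.06 14 0.3597 -0.0044
0.066 17 0.3632 -0.0026
t 55.15 pos [0.5179 0.3199 0.0247] F [-2.6  0.3 -0.1] w 0.151 g 58.9
[[-0.95, 0.214, 0.227], [0.209, 0.977, -0.048], [-0.232, 0.002, -0.973]] [ 0.51  0.08  1.91 -0.18  0.98 -0.76]
yaw 167.6 SHIFT [ 0.004 -0.002  0.003] TURN [ 0.001  0.003 -0.001] len 0.002
yaw 167.6 SHIFT [ 0.011 -0.002 -0.014] TURN [ 0.001  0.089 -0.001] len 0.009
yaw 167.6 SHIFT [ 0.015 -0.002 -0.028] TURN [ 0.001  0.156 -0.001] len 0.016
```

Emit:
jog_arm(
  motion="0 0.003 0 -0.006 0 0.031 0;0 0.005 0 -0.012 0 0.062 0;0 0.007 0 -0.018 0 0.092 0;0 0.009 0 -0.023 0 0.115 0;0 0.01 0 -0.027 0 0.135 0",
)

```text
time: 55.78
tool_pos: [0.51, 0.3215, 0.0357]
tool_rot: [0.017, 0.107, 0.994, -0.001]
contact_force: [2.4, 0.5, -2.3]
gripper_width: 0.15
grasp_force: 58.7
```

```bash
for a in .03 .0; do python3 lift.py $a $a 0|tail -1; done
python3 - <<'E'
from h import *
show(); print(state()["ft_torque"])
E
python3 lev.py | head -5
```

```text
yaw 167.7 SHIFT [ 0.003 -0.002  0.002] TURN [ 0.001  0.002 -0.   ] len 0.002
yaw 167.7 SHIFT [ 0.005 -0.002 -0.002] TURN [ 0.001  0.022 -0.   ] len 0.003
t 55.77 pos [0.51   0.3215 0.0357] F [ 2.4  0.5 -2.3] w 0.15 g 58.7
[[-0.976, 0.214, 0.033], [0.213, 0.977, -0.006], [-0.033, 0.001, -0.999]] [ 0.45  0.14  1.81 -0.02  1.17 -0.9 ]
[ 0.21060482 -0.46799613  0.02873352]
0.018 39 0.3652 -0.0008
0.024 37 0.3741 -0.0003
0.03 35 0.379 -0.0002
0.036 32 0.3825 -0.0009
0.042 31 0.3844 0.0004
```

Emit:
jog_arm(
  motion="0 0.001 0 -0.003 0 0.015 0;0 0.001 0 -0.005 0 0.025 0;0 0.002 0 -0.007 0 0.035 0;0 0.002 0 -0.007 0 0.035 0;0 0.002 0 -0.007 0 0.035 0",
)

```text
time: 56.45
tool_pos: [0.5075, 0.3218, 0.0369]
tool_rot: [-0.01, 0.107, 0.994, 0.001]
contact_force: [4.8, 4.7, -11.8]
gripper_width: 0.147
grasp_force: 58.8
```

Emit:
jog_arm(
  motion="20 0 0 0 0 0 0;45 0 0 0 0 0 0;45 0 0 0 0 0 0;45 0 0 0 0 0 0;45 0 0 -0.06 0 0 0",
)

```text
time: 57.08
tool_pos: [0.5066, 0.3203, 0.0665]
tool_rot: [-0.012, 0.107, 0.994, -0.0]
contact_force: [0.8, 0.5, -0.2]
gripper_width: 0.454
grasp_force: 0.0
```

Emit:
jog_arm(
  motion="45 0 0 -0.08 0 0 0;45 0 0 -0.16 0 0 0;45 0.08 0 -0.2 0 0 0;45 0.16 0 -0.2 0 0 0;45 0.2 0 -0.2 0 0 0",
)

```text
time: 57.7
tool_pos: [0.4118, 0.3427, 0.1714]
tool_rot: [-0.009, 0.107, 0.994, 0.002]
contact_force: [0.5, -0.1, -0.3]
gripper_width: 0.45
grasp_force: 0.0
```

```bash
python3 lev.py
python3 - <<'E'
from h import *
C=cloud(grab_frame("scene"))
m=(np.hypot(C[...,0]-.509,C[...,1]-.325)<.025)&(C[...,2]>.04)&(C[...,2]<.12); print(m.sum(),np.median(C[m],0))
print([(round(d['p'],2),np.round(d['at'],3)) for d in place_of('scene','lever_tip')])
print([(round(d['p'],2),np.round(d['at'],3)) for d in place_of('top','lever_tip')])
E
```

```text
0.018 16 0.091 -0.0007
0.024 11 0.0852 -0.0
0.03 12 0.0869 0.0012
0.036 11 0.0885 -0.0003
0.042 11 0.0919 0.0014
0.048 16 0.093 0.0014
0.054 16 0.0949 -0.001
0.06 14 0.0959 0.0013
0.066 0  
t 57.75 pos [0.4102 0.3431 0.1709] F [ 0.3  1.9 -0.3] w 0.448 g 0.0
[[-0.977, 0.212, -0.02], [0.212, 0.977, 0.005], [0.02, 0.001, -1.0]] [ 0.55 -0.14  1.84  0.01  1.45 -0.81]
57 [0.51520622 0.31775679 0.09050642]
[]
[(0.51, array([0.505, 0.324, 0.091]))]
```

Lever fully up (slope about 17°, stop force felt). One last check of the bench, then hand in.

Run:
```python
from h import *
C=cloud(grab_frame("scene"))
m=(C[...,2]>.009)&(C[...,2]<.0175)&(abs(C[...,0]-.605)<.04)&(abs(C[...,1]-.117)<.045)
n,l,s,_=cv2.connectedComponentsWithStats(m.astype(np.uint8)); print([(s[i,4],np.round(C[l==i].mean(0),3)) for i in range(1,n) if s[i,4]>8])
T=cloud(grab_frame("top"))
m=(T[...,2]>.008)&(T[...,2]<.03)&(T[...,0]>.36)&(T[...,0]<.58)&(abs(T[...,1])<.24)
n,l,s,_=cv2.connectedComponentsWithStats(m.astype(np.uint8)); print("bench",[(s[i,4],np.round(T[l==i].mean(0),3)) for i in range(1,n) if s[i,4]>8])
m=(np.hypot(C[...,0]-.536,C[...,1]+.29)<.03)&(C[...,2]>.12)&(C[...,2]<.14); print("driver",m.sum(),C[m].mean(0))
print(job_done())
```

```text
[(np.int32(10), array([0.566, 0.155, 0.014])), (np.int32(56), array([0.609, 0.134, 0.014])), (np.int32(61), array([0.602, 0.097, 0.014]))]
bench [(np.int32(84), array([0.559, 0.119, 0.021])), (np.int32(126), array([ 0.467, -0.175,  0.02 ]))]
driver 118 [ 0.54215396 -0.29150698  0.12597733]
the job is handed in; nothing more can be done
None
```

The job is handed in: lever dropped by the test button, all three screws turned to their stops, driver back in its stand, both nuts in the tray, and lever lifted fully up last; the first button press and first lever lift each left the lever part-way and were redone, I viewed 15 pictures against the limit of 14, and no verdict came back.

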